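# Fetch the copper-washer tin from behind the bead jars

## Task

Get the tin of copper washers out from the back of the wooden organiser: first move the two bead jars that stand in front of it onto the green cutting mat, then set the tin upright in the empty compartment of the dark-brown work tray on the blue felt. Then put both jars back upright exactly where each of them stood, and leave the other jar, the steel-washer tin and the two low tins in the tray in their places.

Things in the scene. Friction and masses are not known exactly. Their poses are not given: they have to be found in the camera images.
- copper_tin: aluminium screw tin with a clear window in its lid showing COPPER washers: an upright cylinder, 54 mm diameter, 46 mm high, about 0.16 kg. Origin: centre of its underside, z up. One of two equal tins in the back row of the organiser
- steel_tin: the same tin (54 mm diameter, 46 mm high) showing silver-grey STEEL washers; stands beside the copper tin in the back row, with 14 mm between the two. It stays where it is. Origin: centre of its underside
- red_jar: tall screw-top bead jar with red beads and a red lid: an upright cylinder, 56 mm diameter, 125 mm high, about 0.16 kg. Origin: centre of its underside, z up along its axis. Starts in one of the three places of the front row of the organiser
- blue_jar: tall screw-top bead jar with blue beads and a blue lid: an upright cylinder, 56 mm diameter, 125 mm high, about 0.16 kg. Origin: centre of its underside, z up along its axis. Starts in one of the three places of the front row of the organiser
- yellow_jar: tall screw-top bead jar with yellow beads and a yellow lid: an upright cylinder, 56 mm diameter, 125 mm high, about 0.16 kg. Origin: centre of its underside, z up along its axis. Starts in one of the three places of the front row of the organiser
- organiser: fixed light-wood organiser, 166 (x) by 236 mm (y). Origin: centre of its underside, z up, +x to its back board; the open front (-x) faces the robot. Floor top at z = 8 mm; back board 55 mm high, inner face x = 75; side walls 40 mm high, outer faces y = +-118. Jar row at about x = -40, y = -68, 0, 68; tins at x = 11, y = +-34, each behind two jars that leave no room for a finger in front of it
- cutting_mat: small dark-green cutting mat with a pale grid, fixed flat on the table to one side (left or right), 220 mm (its x) by 150 mm (its y), 3 mm thick, empty. Origin: centre of its underside; z up, its top at z = 3 mm. The place to park jars
- empty_pad: square tan cork pad, 66 mm, 2 mm thick, fixed in the EMPTY compartment of the dark-brown work tray on the blue felt (across the table from the green mat). Origin: centre of its underside, 8 mm above the table; the tin rests on its top. The three compartments, about 72 mm square inside, 76 mm apart, lie in a row along the pad's x; any may be the empty one. Walls rise 12 mm above the origin
- fibre_tin: low round tin with a window showing dark-red fibre washers, 54 mm diameter, 24 mm high, in one compartment of the work tray; it stays there. Origin: centre of its underside
- bead_tin: low round tin with a window showing black beads, 54 mm diameter, 24 mm high, in another compartment of the work tray; it stays there. Origin: centre of its underside

How it is judged:
By the outcome, as a careful person would: the job done as asked, in the order asked, and still so for the second after the job is handed in, with the robot touching nothing.
It also fails if it takes over 112 s, if anything falls off the work surface, if the arm or the gripper's body presses on something with over 40 N, if the wrist force passes 120 N, or if a joint passes its speed limit or range.

## Robot

A 7-joint arm with a two-finger parallel gripper is mounted at the origin on the work surface. World frame = base frame: x ahead of the robot, y to its left, z up, the work surface at z = 0. Lengths are in m, angles in rad, forces in N, time in s.
With the tool pointing down it reaches from about 0.4 to 0.9 m from the base axis. Payload 5.5 kg.
Tool frame: the origin (TCP) lies midway between the tips of the shut fingers; the grasp point (between the pads) lies behind it (arm.grip_point_offset is the z of the grasp point in the tool frame, in m); z points along the fingers, x is the direction in which the jaws open and shut, and the axes are right-handed (so a half turn about z gives the same grasp; the last joint's range is limited). The gripper opens to 85 mm and grips with 20 to 120 N. Pads are 22 mm wide; open, the fingers measure 114 mm over their backs; the gripper's body (76 mm by 85 mm) begins 54 mm behind the grasp point. The pads swing forward as they close: fully open they stand 13 mm farther back than shut.
Start: joints at [1.548, 0.501, -0.427, 1.55, 0.221, 1.138, -0.21], TCP at [0.183, -0.624, 0.231] pointing down, gripper open.
Joint ranges: [-2.88, 2.88], [-0.31, 2.03], [-1.54, 1.56], [0.2, 2.42], [-1.41, 4.55], [0.19, 2.02], [-2.57, 2.57]. Speed limits (rad/s): [2.57, 2.57, 3.14, 3.14, 3.14, 3.14, 3.14].

## Interface

Orientations are given as a unit quaternion [x, y, z, w].
In Python, from plant import arm gives the robot as it stands. The module is installed in compiled form; this text tells all that it offers.
- The arm moves only by the shell command python3 -m crank 'ROWS' [OPENING] [FORCE]. ROWS is JSON, a list of rows, each an object of numbers: "dx", "dy", "dz": the shift along the tool's x, y, z in mm; "spin": the turn about the tool's z in rad. A call has 1 to 8 rows; each row shifts and turns the commanded pose from where the row before left it, along the tool's axes as they then stand; what a row does not reach is not made up. A row lasts 1/10 s, in which the tool goes at most 50 mm and 8.59 degrees, less where a joint would pass 70% of its speed; a pose out of reach is approached as far as the arm can. A call is refused whole if a number of a shift passes 50 or a number of a turn 0.15, either way. A call with a gripper value outside its range is refused whole. OPENING is the opening in per cent of the stroke, from 0 (shut) to 100 (fully open), set as the call begins (- or left out, the last holds). The fingers move at their own pace and stop on an object; FORCE is the grip in N (left out, the last holds). Time passes only in rows, so rows that do not move let the fingers close. It gives the time, the measured TCP pose, the force and the opening at its end, in the units of the state.
- arm.observe(): the state, without advancing time (a new reading comes with each control period).
- arm.camera(name): name is "scene" or "top" or "wrist"; returns a dict with "color" (384x512x3 uint8, blue, green, red), "fx", "fy", "cx", "cy" (pixels), "eye" and "orientation" of the camera in the world; the wrist camera has in their place "T_tool_cam" (4x4, takes a point from camera to tool coordinates, whose origin is the TCP and whose axes are the tool frame's). Camera axes: x right, y down, z forward; pixel columns grow to the right and rows downward; lengths in m; the calibration is good to about 2 mm. A picture is of the moment at which its call begins: read the wrist's pose just before it. There is no depth.
- arm.hand_in(): hands the job in, once; it reports no verdict.
Trained networks look in a picture, given as the dict that the camera call returned (one of the last four; its "shot" number tells which), for a name from the list of things; names that differ only in an ending like _2 or _b are one class to them, and where a whole thing is asked for, a point or a joint stands for the part that bears it (a point fixed in the world has none). Each returns a list of dicts, best first, with "score" (0 to 1); they miss things now and then, are a little off and sometimes report something else, mostly with a low value. They report only what shows in the picture. A call takes as long as a camera call.
- arm.regions_of(picture, thing): "pixels" (384x512 bool, what is visible of it) and "xy" ([column, row] in pixels, amid what is visible of it).
The state is a dict: "t": time; "q": joint angles; "joint_velocities": joint speeds; "tau": joint torques, N m; "tool_pos": TCP position; "orientation": TCP orientation; "ft_force": force on the tool from outside, world axes, zero at the start; "torque": the same for the moment, N m; "grip_width": opening from 0.0 (shut) to 1.0 (fully open).
Only numpy, scipy, OpenCV 4.12 (cv2) and the standard library are available. Lean on these libraries where they do the work, as an engineer would, in place of code of your own. Each camera call takes 0.05 s, during which the arm holds its last target.

## Working session

There is one attempt and no reset: what is moved stays moved. The work goes in short steps, Python scripts to look and compute and a shell command to move; the robot and the scene stay as the last step left them, time stands still between calls to the robot, and variables do not carry over. Pictures are saved under pics/ and viewed, and the job is handed in when it is done.

```bash
mkdir -p pics; ls; cat > h.py <<'E'
import numpy as np,cv2
from scipy.spatial.transform import Rotation as R
from plant import arm
def shot(name,fn=None):
    s=arm.observe();p=arm.camera(name)
    if name=="wrist":
        T=np.array(p["T_tool_cam"]);Rt=R.from_quat(s["orientation"]).as_matrix()
        p["R"]=Rt@T[:3,:3];p["o"]=Rt@T[:3,3]+np.array(s["tool_pos"])
    else:
        p["R"]=R.from_quat(p["orientation"]).as_matrix() if np.size(p["orientation"])==4 else np.array(p["orientation"]);p["o"]=np.array(p["eye"])
    if fn: cv2.imwrite("pics/"+fn,p["color"])
    return p
def ray(p,uv,z):
    d=p["R"]@np.array([(uv[0]-p["cx"])/p["fx"],(uv[1]-p["cy"])/p["fy"],1.])
    return p["o"]+d*(z-p["o"][2])/d[2]
def proj(p,X):
    c=p["R"].T@(np.array(X)-p["o"]);return np.array([p["fx"]*c[0]/c[2]+p["cx"],p["fy"]*c[1]/c[2]+p["cy"]])
E
python3 - <<'E'
from h import *
s=arm.observe();print({k:np.round(v,3) for k,v in s.items()},arm.grip_point_offset)
for n in ("scene","top","wrist"):
    p=shot(n,n+"0.png");print(n,np.round(p["o"],3),np.round(p["R"],3).tolist(),p["fx"],p["cx"],p["cy"])
    if n!="wrist":
        for t in "copper_tin steel_tin red_jar blue_jar yellow_jar organiser cutting_mat empty_pad fibre_tin bead_tin".split():
            print(n,t,[(round(r["score"],2),np.round(r["xy"]),int(r["pixels"].sum())) for r in arm.regions_of(p,t)[:3]])
print(arm.observe()["t"])
E
```

```text
pics
{'t': np.float64(0.0), 'q': array([ 1.548,  0.502, -0.427,  1.551,  0.221,  1.138, -0.21 ]), 'joint_velocities': array([ 0.002,  0.   ,  0.001,  0.001,  0.   , -0.001,  0.   ]), 'tau': array([-1.0000e-03, -5.6952e+01, -5.8160e+00, -2.8095e+01,  1.1000e-02,
        1.2000e-02, -0.0000e+00]), 'tool_pos': array([ 0.183, -0.623,  0.23 ]), 'orientation': array([ 0.801, -0.599, -0.001, -0.001]), 'ft_force': array([-0.47 ,  0.71 ,  0.659]), 'torque': array([-0.036,  0.032,  0.018]), 'grip_width': np.float64(1.003)} -0.0187
scene [ 1.413 -0.093  0.863] [[0.098, 0.662, -0.743], [0.995, -0.08, 0.06], [-0.019, -0.745, -0.667]] 437.44348133759024 258.19754782497 187.89196236440876
scene copper_tin [(0.58, array([291., 212.]), 438)]
scene steel_tin [(0.77, array([268., 212.]), 442), (0.41, array([292., 213.]), 443)]
scene red_jar [(0.82, array([250., 186.]), 868)]
scene blue_jar [(0.7, array([303., 186.]), 837)]
scene yellow_jar [(0.83, array([278., 186.]), 730)]
scene organiser [(0.7, array([282., 225.]), 2582)]
scene cutting_mat [(0.85, array([362., 183.]), 2402)]
scene empty_pad [(0.86, a
[... 300 characters left out ...]
, array([221., 149.]), 282)]
top steel_tin [(0.67, array([253., 152.]), 355), (0.44, array([374., 221.]), 755)]
top red_jar [(0.97, array([266., 176.]), 804)]
top blue_jar [(0.85, array([206., 173.]), 804)]
top yellow_jar [(0.85, array([237., 171.]), 774)]
top organiser [(0.64, array([243., 146.]), 4206), (0.29, array([251., 153.]), 335), (0.24, array([384., 251.]), 523)]
top cutting_mat []
top empty_pad [(0.9, array([375., 220.]), 786)]
top fibre_tin [(0.63, array([370., 187.]), 456)]
top bead_tin [(0.65, array([382., 252.]), 492)]
wrist [ 0.251 -0.604  0.375] [[0.281, -0.923, -0.262], [-0.96, -0.27, -0.077], [0.0, 0.273, -0.962]] 322.50548885330534 260.7569534251578 188.62836657245467
1.15
```

```bash
cd pics; python3 -c "
import cv2
a=cv2.imread('top0.png');cv2.imwrite('top0b.png',cv2.resize(a[100:290,130:430],None,fx=2.6,fy=2.6,interpolation=2))
a=cv2.imread('scene0.png');cv2.imwrite('scene0b.png',cv2.resize(a[120:270,120:430],None,fx=2.5,fy=2.5,interpolation=2))"
```

```text
(no output)
```

View pics/top0b.png

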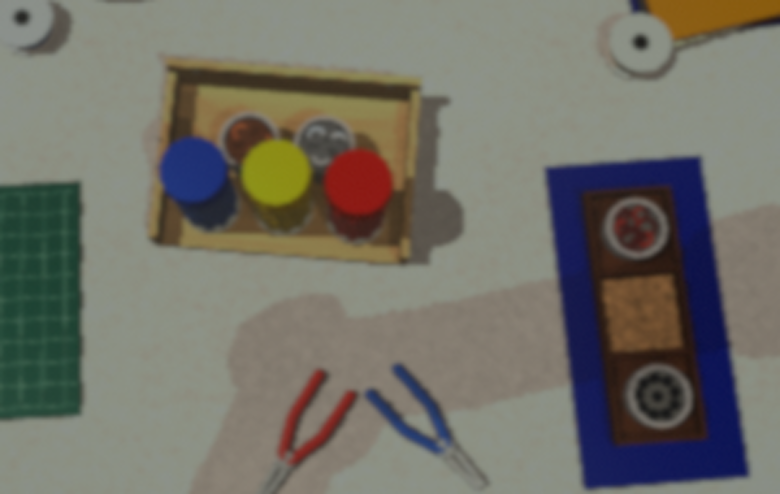

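View pics/scene0b.png

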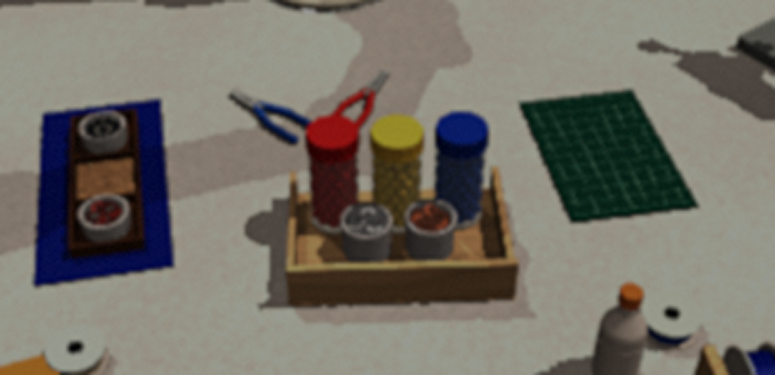

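View pics/top0.png

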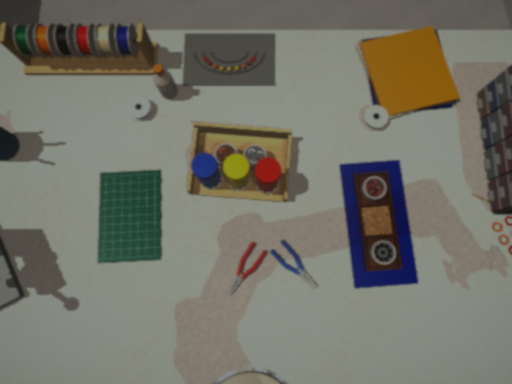

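```bash
cat >> h.py <<'E'
from scipy.optimize import minimize
def cyl(p,x,y,z,r,h,S=4):
    a=np.linspace(0,2*np.pi,40,endpoint=False)
    P=[proj(p,(x+r*np.cos(t),y+r*np.sin(t),zz)) for t in a for zz in (z,z+h)]
    H=cv2.convexHull((np.array(P)*S*16+S*8).astype(np.int32))
    m=np.zeros((384*S,512*S),np.uint8);cv2.fillConvexPoly(m,H,255,shift=4)
    return cv2.resize(m,(512,384),interpolation=cv2.INTER_AREA)/255.
def fit(obs,x0,z,r,h):
    # obs: list of (pic,mask)
    def c(v):
        e=0
        for p,m in obs:
            M=cyl(p,v[0],v[1],z,r,h);e+=1-np.minimum(M,m).sum()/np.maximum(M,m).sum()
        return e/len(obs)
    s=minimize(c,x0,method="Nelder-Mead",options=dict(initial_simplex=[x0,[x0[0]+.01,x0[1]],[x0[0],x0[1]+.01]],xatol=2e-4,fatol=1e-4))
    return s.x,s.fun
D=dict(copper_tin=(.008,.027,.046),steel_tin=(.008,.027,.046),red_jar=(.008,.028,.125),blue_jar=(.008,.028,.125),yellow_jar=(.008,.028,.125),fibre_tin=(.008,.027,.024),bead_tin=(.008,.027,.024))
E
python3 - <<'E'
from h import *
t=shot("top");s=shot("scene")
def m(p,n):
    r=arm.regions_of(p,n);return r[0]
for n in "red_jar blue_jar yellow_jar".split():
    a=m(t,n);b=m(s,n);x0=ray(t,a["xy"],.08)[:2]
    for o in ([(t,a["pixels"])],[(s,b["pixels"])],[(t,a["pixels"]),(s,b["pixels"])]):
        x,f=fit(o,x0,*D[n]);print(n,np.round(x,4),round(f,3))
for n,z in (("copper_tin",.054),("steel_tin",.054),):
    b=m(s,n);x0=ray(s,b["xy"],.04)[:2]
    x,f=fit([(s,b["pixels"])],x0,*D[n]);print(n,np.round(x,4),round(f,3))
for n in ("fibre_tin","bead_tin"):
    a=m(t,n);x,f=fit([(t,a["pixels"])],ray(t,a["xy"],.03)[:2],*D[n]);print(n,np.round(x,4),round(f,3))
a=m(t,"empty_pad");print("pad",ray(t,a["xy"],.01))
c=cv2.minAreaRect(np.argwhere(a["pixels"])[:,::-1].astype(np.float32));print(np.array([ray(t,q,.01) for q in cv2.boxPoints(c)]).round(4))
# mat corners
hsv=cv2.cvtColor(t["color"],cv2.COLOR_BGR2HSV);M=((hsv[...,0]>60)&(hsv[...,0]<95)&(hsv[...,1]>90)).astype(np.uint8);M[:150]=0;M[:,:80]=0;M[:,180:]=0
c=cv2.minAreaRect(np.argwhere(M)[:,::-1].astype(np.float32));print("mat",np.array([ray(t,q,.003) for q in cv2.boxPoints(c)]).round(3),ray(t,c[0],.003))
# organiser outer corners
for uv in ((195,122),(292,130),(288,201),(189,194)): print(uv,ray(t,uv,.055 if uv[1]<140 else .04).round(3))
E
```

```text
red_jar [ 0.5361 -0.0343] 0.06
red_jar [ 0.5289 -0.0355] 0.183
red_jar [ 0.5353 -0.0347] 0.126
blue_jar [0.5469 0.1023] 0.057
blue_jar [0.5416 0.1008] 0.158
blue_jar [0.5458 0.101 ] 0.118
yellow_jar [0.5458 0.0332] 0.039
yellow_jar [0.5281 0.0348] 0.228
yellow_jar [0.5456 0.0328] 0.143
copper_tin [0.5918 0.0616] 0.087
steel_tin [ 0.5874 -0.006 ] 0.079
fibre_tin [ 0.5212 -0.2893] 0.055
bead_tin [ 0.37   -0.3008] 0.045
pad [ 0.44710571 -0.29441905  0.01      ]
[[ 0.4748 -0.2602  0.01  ]
 [ 0.4805 -0.3288  0.01  ]
 [ 0.4141 -0.3297  0.01  ]
 [ 0.4085 -0.2621  0.01  ]]
mat [[0.568 0.378 0.003]
 [0.568 0.229 0.003]
 [0.349 0.218 0.003]
 [0.349 0.36  0.003]] [0.45595097 0.29614355 0.003     ]
(195, 122) [0.675 0.135 0.055]
(292, 130) [ 0.654 -0.096  0.055]
(288, 201) [ 0.486 -0.085  0.04 ]
(189, 194) [0.502 0.146 0.04 ]
```

```bash
python3 -m crank '[{"dz":-40,"spin":-0.15},{"dz":-40,"spin":-0.15},{"spin":-0.15},{"spin":-0.15},{"spin":-0.15},{"spin":-0.15},{"spin":-0.15},{"spin":-0.15}]' 100 40; cat >> h.py <<'E'
def go(x,y,z,yaw,pr=True):
    "shift in tool axes (mm) to bring TCP to x,y,z and spin to bring tool x to world yaw (mod pi)"
    s=arm.observe();Rt=R.from_quat(s["orientation"]).as_matrix();d=Rt.T@(np.array([x,y,z])-s["tool_pos"])*1000
    cur=np.arctan2(Rt[1,0],Rt[0,0]);dy=(yaw-cur+np.pi/2)%np.pi-np.pi/2
    print("t",round(s["t"],2),"tcp",np.round(s["tool_pos"],4),"yaw",round(cur,4),"tilt",np.round(Rt[:,2],3),"shift",np.round(d,1),"spin",round(-dy,4),"grip",round(s["grip_width"],3),"F",np.round(s["ft_force"],1))
E
python3 -c "
from h import *
go(.55,.03,.30,-.075)"
```

```text
t 1.8 tcp [ 0.1833 -0.6236  0.2313] yaw -1.2851 tilt [ 0.  0. -1.] shift [-523.7 -536.1  -68.7] spin -1.2101 grip 1.0 F [ 0.6 -0.9  0.1]schema error: expected keys dx, dy, dz, spin
```

```bash
python3 -m crank '[{"dx":0,"dy":0,"dz":-40,"spin":-0.15},{"dx":0,"dy":0,"dz":-40,"spin":-0.15},{"dx":0,"dy":0,"dz":0,"spin":-0.15},{"dx":0,"dy":0,"dz":0,"spin":-0.15},{"dx":0,"dy":0,"dz":0,"spin":-0.15},{"dx":0,"dy":0,"dz":0,"spin":-0.15},{"dx":0,"dy":0,"dz":0,"spin":-0.15},{"dx":0,"dy":0,"dz":0,"spin":-0.15}]' 100 40; 
python3 -c "
from h import *
go(.55,.03,.30,-.075)"
```

```text
t: 2.6
tool_pos: [0.1832, -0.6236, 0.3113]
orientation: [0.999, -0.039, -0.0, 0.0]
ft_force: [-0.5, -0.1, -0.1]
grip_width: 1.0
t 2.6 tcp [ 0.1832 -0.6236  0.3113] yaw -0.0789 tilt [-0. -0. -1.] shift [ 314.2 -680.5   11.3] spin -0.0039 grip 1.0 F [-0.5 -0.1 -0.1]
```

```bash
python3 -m crank '[{"dx":20,"dy":-42,"dz":0,"spin":0},{"dx":20,"dy":-42,"dz":0,"spin":0},{"dx":20,"dy":-42,"dz":0,"spin":0},{"dx":20,"dy":-42,"dz":0,"spin":0},{"dx":20,"dy":-42,"dz":0,"spin":0},{"dx":20,"dy":-42,"dz":0,"spin":0},{"dx":20,"dy":-42,"dz":0,"spin":0},{"dx":20,"dy":-42,"dz":0,"spin":0}]'; python3 -m crank '[{"dx":20,"dy":-42,"dz":0,"spin":0},{"dx":20,"dy":-42,"dz":0,"spin":0},{"dx":20,"dy":-42,"dz":0,"spin":0},{"dx":20,"dy":-42,"dz":0,"spin":0},{"dx":20,"dy":-42,"dz":0,"spin":0},{"dx":20,"dy":-42,"dz":0,"spin":0},{"dx":20,"dy":-42,"dz":0,"spin":0},{"dx":0,"dy":0,"dz":0,"spin":0}]'; 
python3 -c "
from h import *
go(.55,.03,.30,-.075)"
```

```text
t: 3.4
tool_pos: [0.3719, -0.3008, 0.3116]
orientation: [0.999, -0.043, 0.0, 0.001]
ft_force: [1.1, 0.5, 0.4]
grip_width: 1.002
t: 4.2
tool_pos: [0.5375, -0.0124, 0.3121]
orientation: [0.999, -0.036, 0.001, -0.002]
ft_force: [0.1, 0.3, -0.7]
grip_width: 1.001
t 4.2 tcp [ 0.5375 -0.0124  0.3121] yaw -0.0729 tilt [ 0.003  0.005 -1.   ] shift [  9.3 -43.1  12.4] spin 0.0021 grip 1.001 F [ 0.1  0.3 -0.7]
```

```bash
python3 - <<'E'
from h import *
p=shot("wrist","w1.png");go(.55,.03,.3,-.075)
for n in "red_jar blue_jar yellow_jar copper_tin steel_tin".split():
    r=arm.regions_of(p,n)
    if r:
        a=r[0];x,f=fit([(p,a["pixels"])],ray(p,a["xy"],.08)[:2],*D[n]);print(n,round(a["score"],2),a["xy"],np.round(x,4),round(f,3))
E
```

```text
t 4.25 tcp [ 0.5365 -0.0163  0.3116] yaw -0.0764 tilt [ 0.001  0.002 -1.   ] shift [ 10.  -47.1  11.7] spin -0.0014 grip 1.006 F [-0.  -0.8  0.6]
red_jar 0.92 [262.8, 184.1] [ 0.5365 -0.0359] 0.056
yellow_jar 0.7 [261.1, 122.9] [0.5444 0.0317] 0.026
copper_tin 0.85 [301.5, 88.4] [0.5961 0.0611] 0.039
steel_tin 0.87 [301.1, 149.8] [ 0.5927 -0.0072] 0.09
```

View pics/w1.png

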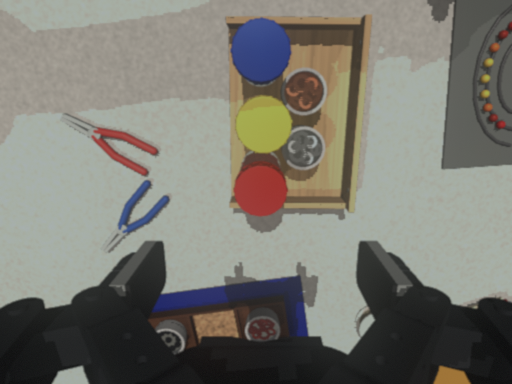

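```bash
python3 -m crank '[{"dx":5,"dy":-45,"dz":0,"spin":0},{"dx":5,"dy":-45,"dz":0,"spin":0},{"dx":0,"dy":0,"dz":0,"spin":0},{"dx":0,"dy":0,"dz":0,"spin":0},{"dx":0,"dy":0,"dz":0,"spin":0}]' | tail -1; python3 - <<'E'
from h import *
p=shot("wrist","w2.png");go(.55,.03,.3,-.075)
for n in "red_jar blue_jar yellow_jar copper_tin steel_tin".split():
    r=arm.regions_of(p,n)
    if r:
        a=r[0];x,f=fit([(p,a["pixels"])],ray(p,a["xy"],.08)[:2],*D[n]);print(n,round(a["score"],2),a["xy"],np.round(x,4),round(f,3))
    else: print(n)
hsv=cv2.cvtColor(p["color"],cv2.COLOR_BGR2HSV)
for n,lo,hi in (("blue",110,128),("yellow",22,36),("red",-8,6)):
    h=hsv[...,0].astype(int);h[h>170]-=180
    M=((h>=lo)&(h<=hi)&(hsv[...,1]>140)).astype(np.uint8);M[290:]=0
    k,L,st,ce=cv2.connectedComponentsWithStats(M)
    i=1+st[1:,4].argmax();c=cv2.findContours((L==i).astype(np.uint8),0,1)[0];c=max(c,key=cv2.contourArea)
    (u,v),r=cv2.minEnclosingCircle(c);e=cv2.fitEllipse(cv2.convexHull(c));print(n,st[i],(u,v),r,e,ray(p,(u,v),.133).round(4),ray(p,e[0],.133).round(4),"r expected",p["fx"]*.028/(p["o"][2]-.133))
E
```

```text
grip_width: 0.998
t 5.05 tcp [0.5533 0.0649 0.3111] yaw -0.0887 tilt [-0.    -0.001 -1.   ] shift [-0.2 35.  11.1] spin -0.0137 grip 1.001 F [ 0.4 -0.9 -0.3]
red_jar 0.9 [254.9, 250.6] [ 0.5366 -0.0356] 0.254
blue_jar 0.85 [248.1, 135.0] [0.5469 0.1   ] 0.03
yellow_jar 0.86 [252.7, 192.7] [0.544  0.0322] 0.093
copper_tin 0.79 [292.1, 151.4] [0.5961 0.0602] 0.064
steel_tin
blue [ 224  107   54   54 2256] (250.8103485107422, 133.5) 27.105443954467773 ((250.56655883789062, 133.5703125), (53.16703414916992, 54.048892974853516), 167.1608123779297) [0.5478 0.1004 0.133 ] [0.5475 0.1004 0.133 ] r expected 28.094951577592667
yellow [ 230  176   51   48 1123] (255.7694091796875, 197.51968383789062) 26.16284942626953 ((255.08221435546875, 199.3152618408203), (48.54296112060547, 53.485511779785156), 61.80437469482422) [0.5465 0.0339 0.133 ] [0.5456 0.032  0.133 ] r expected 28.094951577592667
red [ 229  229   49   52 1951] (253.3634490966797, 254.08233642578125) 25.953617095947266 ((253.39645385742188, 254.0985565185547), (48.62080001831055, 52.24921417236328), 6.8831400871276855) [ 0.5377 -0.0308  0.133 ] [ 0.5378 -0.0309  0.133 ] r expected 28.094951577592667
```

View pics/w2.png

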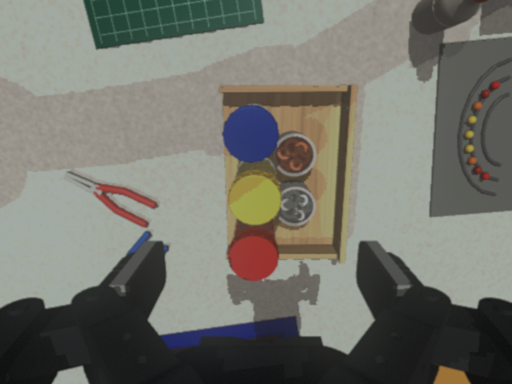

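```bash
python3 -c "
from h import *
go(.547,.1006,.0763,-.08)"
```

```text
t 5.3 tcp [0.5533 0.0663 0.3113] yaw -0.0868 tilt [ 0. -0. -1.] shift [ -9.3 -33.7 235. ] spin -0.0068 grip 1.004 F [ 0.7 -0.1  0.9]
```

```bash
python3 -m crank '[{"dx":-9,"dy":-34,"dz":0,"spin":-0.007},{"dx":0,"dy":0,"dz":40,"spin":0},{"dx":0,"dy":0,"dz":40,"spin":0},{"dx":0,"dy":0,"dz":40,"spin":0},{"dx":0,"dy":0,"dz":0,"spin":0},{"dx":0,"dy":0,"dz":0,"spin":0},{"dx":0,"dy":0,"dz":0,"spin":0},{"dx":0,"dy":0,"dz":0,"spin":0}]' | tail -1; python3 -c "
from h import *
go(.547,.1006,.0763,-.08)"
```

```text
grip_width: 1.0
t 6.1 tcp [0.5487 0.1025 0.1936] yaw -0.0784 tilt [ 0.004  0.    -1.   ] shift [ -2.    2.1 117.3] spin 0.0016 grip 1.0 F [-0.8 -0.8 -0.2]
```

```bash
python3 -m crank '[{"dx":-2,"dy":2,"dz":30,"spin":0},{"dx":0,"dy":0,"dz":30,"spin":0},{"dx":0,"dy":0,"dz":20,"spin":0},{"dx":0,"dy":0,"dz":0,"spin":0},{"dx":0,"dy":0,"dz":0,"spin":0},{"dx":0,"dy":0,"dz":0,"spin":0}]' | head -2; python3 -m crank '[{"dx":0,"dy":0,"dz":0,"spin":0}]'|head -2;  python3 -m crank '[{"dx":0,"dy":0,"dz":0,"spin":0}]'|head -2;  python3 -m crank '[{"dx":0,"dy":0,"dz":0,"spin":0}]'|head -2; python3 -c "
from h import *
go(.547,.1006,.0763,-.08)"
```

```text
t: 6.7
tool_pos: [0.5465, 0.1008, 0.1133]
t: 6.8
tool_pos: [0.5462, 0.1005, 0.1129]
t: 6.9
tool_pos: [0.5458, 0.1004, 0.1124]
t: 7.0
tool_pos: [0.5454, 0.1003, 0.1119]
t 7.0 tcp [0.5454 0.1003 0.1119] yaw -0.0781 tilt [ 0.001 -0.    -1.   ] shift [ 1.5 -0.5 35.6] spin 0.0019 grip 0.999 F [ 0.3 -0.1 -0.8]
```

```bash
python3 -m crank '[{"dx":1,"dy":0,"dz":35,"spin":0},{"dx":0,"dy":0,"dz":0,"spin":0},{"dx":0,"dy":0,"dz":0,"spin":0},{"dx":0,"dy":0,"dz":0,"spin":0},{"dx":0,"dy":0,"dz":0,"spin":0}]' | head -2; python3 -m crank '[{"dx":0,"dy":0,"dz":0,"spin":0},{"dx":0,"dy":0,"dz":0,"spin":0}]'|head -2;  python3 -m crank '[{"dx":0,"dy":0,"dz":0,"spin":0},{"dx":0,"dy":0,"dz":0,"spin":0}]'|head -2;  python3 -c "
from h import *
go(.547,.1006,.0763,-.08)
p=shot('wrist','w3.png');t=shot('top','t3.png');s=shot('scene','s3.png')
cv2.imwrite('pics/c3.png',np.hstack([cv2.resize(t['color'][110:230,150:330],None,fx=2.2,fy=2.2),cv2.resize(s['color'][130:250,210:390],None,fx=2.2,fy=2.2)]))"
```

```text
t: 7.5
tool_pos: [0.5468, 0.1005, 0.0775]
t: 7.7
tool_pos: [0.5464, 0.1002, 0.0769]
t: 7.9
tool_pos: [0.5461, 0.1002, 0.0764]
t 7.9 tcp [0.5461 0.1002 0.0764] yaw -0.078 tilt [ 0. -0. -1.] shift [ 0.9 -0.5  0.1] spin 0.002 grip 1.003 F [ 0.9  0.3 -0.4]
```

View pics/c3.png

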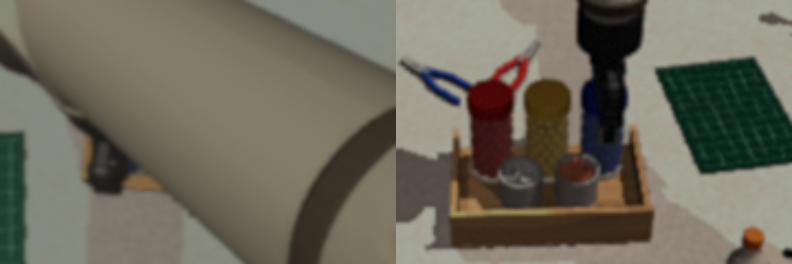

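View pics/w3.png

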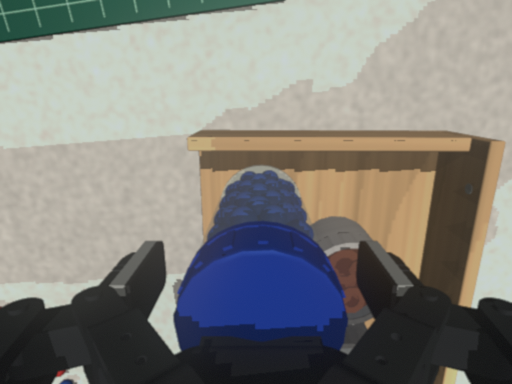

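```bash
python3 -m crank '[{"dx":0.5,"dy":0,"dz":0,"spin":0},{"dx":0,"dy":0,"dz":0,"spin":0},{"dx":0,"dy":0,"dz":0,"spin":0},{"dx":0,"dy":0,"dz":0,"spin":0},{"dx":0,"dy":0,"dz":0,"spin":0},{"dx":0,"dy":0,"dz":0,"spin":0},{"dx":0,"dy":0,"dz":0,"spin":0},{"dx":0,"dy":0,"dz":0,"spin":0}]' 0 35;   python3 -c "
from h import *
go(.547,.1006,.0763,-.08)
"
```

```text
t: 8.85
tool_pos: [0.5465, 0.1001, 0.0765]
orientation: [0.999, -0.039, 0.0, 0.0]
ft_force: [-2.1, -0.5, 4.8]
grip_width: 0.647
t 8.85 tcp [0.5465 0.1001 0.0765] yaw -0.078 tilt [ 0. -0. -1.] shift [ 0.4 -0.5  0.2] spin 0.002 grip 0.647 F [-2.1 -0.5  4.8]
```

```bash
python3 -m crank '[{"dx":0,"dy":0,"dz":-15,"spin":0},{"dx":0,"dy":0,"dz":-30,"spin":0},{"dx":0,"dy":0,"dz":-30,"spin":0},{"dx":0,"dy":0,"dz":-25,"spin":0},{"dx":0,"dy":0,"dz":0,"spin":0},{"dx":0,"dy":0,"dz":0,"spin":0},{"dx":0,"dy":0,"dz":0,"spin":0}]';   python3 -c "
from h import *
go(.515,.30,.075,-.08)
"
```

```text
t: 9.55
tool_pos: [0.5456, 0.0996, 0.1752]
orientation: [0.999, -0.039, -0.001, 0.0]
ft_force: [-0.4, 0.0, -1.6]
grip_width: 0.65
t 9.55 tcp [0.5456 0.0996 0.1752] yaw -0.0782 tilt [-0.002 -0.001 -1.   ] shift [ -46.  -197.5  100.1] spin 0.0018 grip 0.65 F [-0.4  0.  -1.6]
```

```bash
python3 -m crank '[{"dx":-9,"dy":-39,"dz":0,"spin":0},{"dx":-9,"dy":-39,"dz":0,"spin":0},{"dx":-9,"dy":-39,"dz":0,"spin":0},{"dx":-9,"dy":-39,"dz":0,"spin":0},{"dx":-9,"dy":-39,"dz":0,"spin":0},{"dx":0,"dy":0,"dz":30,"spin":0},{"dx":0,"dy":0,"dz":30,"spin":0},{"dx":0,"dy":0,"dz":0,"spin":0}]'; python3 -m crank '[{"dx":0,"dy":0,"dz":25,"spin":0},{"dx":0,"dy":0,"dz":0,"spin":0},{"dx":0,"dy":0,"dz":0,"spin":0},{"dx":0,"dy":0,"dz":0,"spin":0},{"dx":0,"dy":0,"dz":0,"spin":0}]'|head -2;  python3 -c "
from h import *
go(.515,.30,.0715,-.08)
"
```

```text
t: 10.35
tool_pos: [0.5131, 0.2957, 0.1109]
orientation: [0.999, -0.038, -0.004, 0.003]
ft_force: [-0.6, -0.6, -1.6]
grip_width: 0.648
t: 10.85
tool_pos: [0.5177, 0.2984, 0.0927]
t 10.85 tcp [0.5177 0.2984 0.0927] yaw -0.0784 tilt [ 0.002  0.001 -1.   ] shift [-2.8 -1.3 21.2] spin 0.0016 grip 0.646 F [ 0.  -0.4 -2. ]
```

```bash
python3 -m crank '[{"dx":0,"dy":0,"dz":16,"spin":0},{"dx":0,"dy":0,"dz":0,"spin":0},{"dx":0,"dy":0,"dz":0,"spin":0},{"dx":0,"dy":0,"dz":0,"spin":0},{"dx":0,"dy":0,"dz":0,"spin":0},{"dx":0,"dy":0,"dz":0,"spin":0},{"dx":0,"dy":0,"dz":0,"spin":0},{"dx":0,"dy":0,"dz":0,"spin":0}]';  python3 -c "
from h import *
go(.515,.30,.0715,-.08)
"
```

```text
t: 11.65
tool_pos: [0.5169, 0.2981, 0.0754]
orientation: [0.999, -0.039, 0.0, -0.0]
ft_force: [0.0, 0.2, -1.7]
grip_width: 0.65
t 11.65 tcp [0.5169 0.2981 0.0754] yaw -0.078 tilt [ 0.  0. -1.] shift [-2.1 -1.8  3.9] spin 0.002 grip 0.65 F [ 0.   0.2 -1.7]
```

```bash
python3 -m crank '[{"dx":0,"dy":0,"dz":2,"spin":0},{"dx":0,"dy":0,"dz":1,"spin":0},{"dx":0,"dy":0,"dz":0,"spin":0},{"dx":0,"dy":0,"dz":0,"spin":0},{"dx":0,"dy":0,"dz":0,"spin":0}]';python3 -m crank '[{"dx":0,"dy":0,"dz":1,"spin":0},{"dx":0,"dy":0,"dz":0,"spin":0},{"dx":0,"dy":0,"dz":0,"spin":0}]'
```

```text
t: 12.15
tool_pos: [0.5169, 0.2981, 0.0723]
orientation: [0.999, -0.039, 0.0, -0.0]
ft_force: [0.1, 0.5, -1.3]
grip_width: 0.646
t: 12.45
tool_pos: [0.517, 0.2983, 0.0716]
orientation: [0.999, -0.039, 0.0, -0.0]
ft_force: [-0.5, -0.2, 1.0]
grip_width: 0.652
```

```bash
python3 -m crank '[{"dx":0,"dy":0,"dz":0,"spin":0},{"dx":0,"dy":0,"dz":0,"spin":0},{"dx":0,"dy":0,"dz":0,"spin":0},{"dx":0,"dy":0,"dz":0,"spin":0},{"dx":0,"dy":0,"dz":0,"spin":0},{"dx":0,"dy":0,"dz":0,"spin":0}]' 100; python3 -m crank '[{"dx":0,"dy":0,"dz":-20,"spin":0},{"dx":0,"dy":0,"dz":-40,"spin":0},{"dx":0,"dy":0,"dz":-40,"spin":0},{"dx":0,"dy":0,"dz":0,"spin":0}]';  python3 -c "
from h import *
go(.545,.0325,.14,-.08)
s=shot('scene','s4.png');p=shot('wrist','w4.png')"
```

```text
t: 13.05
tool_pos: [0.5169, 0.2981, 0.0713]
orientation: [0.999, -0.039, 0.0, -0.0]
ft_force: [0.8, -0.3, -0.7]
grip_width: 0.998
t: 13.45
tool_pos: [0.5195, 0.301, 0.177]
orientation: [0.999, -0.039, 0.004, -0.003]
ft_force: [-0.5, 0.4, 0.1]
grip_width: 1.005
t 13.45 tcp [0.5195 0.301  0.177 ] yaw -0.0777 tilt [ 0.008  0.005 -1.   ] shift [ 46.  265.9  35.9] spin 0.0023 grip 1.005 F [-0.5  0.4  0.1]
```

View pics/s4.png

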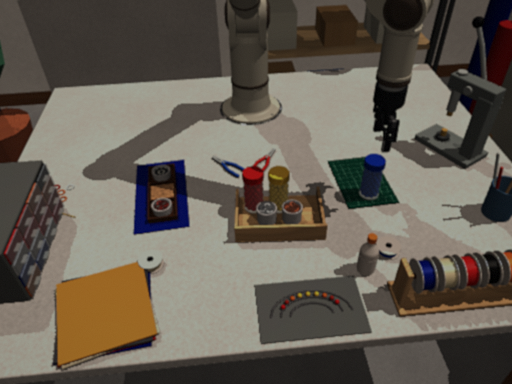

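```bash
python3 -m crank '[{"dx":6.5,"dy":38,"dz":0,"spin":0},{"dx":6.5,"dy":38,"dz":0,"spin":0},{"dx":6.5,"dy":38,"dz":0,"spin":0},{"dx":6.5,"dy":38,"dz":0,"spin":0},{"dx":6.5,"dy":38,"dz":0,"spin":0},{"dx":6.5,"dy":38,"dz":0,"spin":0},{"dx":6.5,"dy":38,"dz":0,"spin":0},{"dx":0,"dy":0,"dz":0,"spin":0}]'|head -2;python3 -m crank '[{"dx":0,"dy":0,"dz":0,"spin":0},{"dx":0,"dy":0,"dz":0,"spin":0},{"dx":0,"dy":0,"dz":0,"spin":0},{"dx":0,"dy":0,"dz":0,"spin":0},{"dx":0,"dy":0,"dz":0,"spin":0},{"dx":0,"dy":0,"dz":0,"spin":0}]'|head -2; python3 - <<'E'
from h import *
go(.545,.0325,.0763,-.08)
p=shot("wrist","w5.png")
for n in "yellow_jar red_jar".split():
    for a in arm.regions_of(p,n)[:1]:
        x,f=fit([(p,a["pixels"])],ray(p,a["xy"],.08)[:2],*D[n]);print(n,round(a["score"],2),a["xy"],np.round(x,4),round(f,3))
E
```

```text
t: 14.35
tool_pos: [0.5409, 0.0214, 0.1689]
t: 14.95
tool_pos: [0.5415, 0.0299, 0.1714]
t 14.95 tcp [0.5415 0.0299 0.1714] yaw -0.077 tilt [ 0.  0. -1.] shift [ 3.3 -2.9 95.1] spin 0.003 grip 1.003 F [0.9 0.7 0.1]
yellow_jar 0.89 [259.5, 202.9] [0.5442 0.0317] 0.028
red_jar 0.6 [260.6, 297.0] [ 0.5363 -0.0347] 0.302
```

View pics/w5.png

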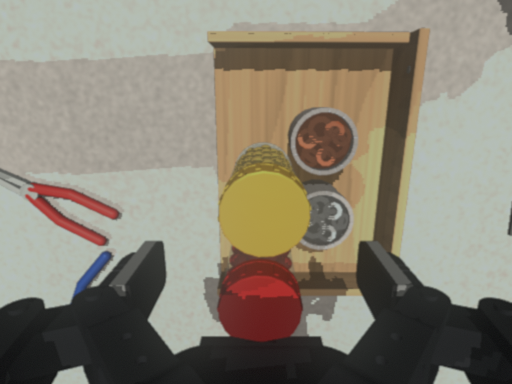

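```bash
python3 -m crank '[{"dx":3,"dy":-2,"dz":0,"spin":0},{"dx":0,"dy":0,"dz":30,"spin":0},{"dx":0,"dy":0,"dz":30,"spin":0},{"dx":0,"dy":0,"dz":30,"spin":0},{"dx":0,"dy":0,"dz":5,"spin":0},{"dx":0,"dy":0,"dz":0,"spin":0},{"dx":0,"dy":0,"dz":0,"spin":0},{"dx":0,"dy":0,"dz":0,"spin":0}]'|head -2;python3 -m crank '[{"dx":0,"dy":0,"dz":0,"spin":0},{"dx":0,"dy":0,"dz":0,"spin":0},{"dx":0,"dy":0,"dz":0,"spin":0}]'; python3 - <<'E'
from h import *
go(.5445,.032,.0763,-.08)
E
```

```text
t: 15.9
tool_pos: [0.546, 0.0314, 0.0779]
t: 16.2
tool_pos: [0.545, 0.0309, 0.0768]
orientation: [0.999, -0.039, 0.0, 0.0]
ft_force: [0.5, -0.7, 0.6]
grip_width: 0.998
t 16.2 tcp [0.545  0.0309 0.0768] yaw -0.0782 tilt [ 0.001 -0.    -1.   ] shift [-0.6 -1.   0.5] spin 0.0018 grip 0.998 F [ 0.5 -0.7  0.6]
```

```bash
python3 -m crank '[{"dx":0,"dy":0,"dz":0,"spin":0},{"dx":0,"dy":0,"dz":0,"spin":0},{"dx":0,"dy":0,"dz":0,"spin":0},{"dx":0,"dy":0,"dz":0,"spin":0},{"dx":0,"dy":0,"dz":0,"spin":0},{"dx":0,"dy":0,"dz":0,"spin":0},{"dx":0,"dy":0,"dz":0,"spin":0},{"dx":0,"dy":0,"dz":0,"spin":0}]' 0;python3 -m crank '[{"dx":0,"dy":0,"dz":-15,"spin":0},{"dx":0,"dy":0,"dz":-30,"spin":0},{"dx":0,"dy":0,"dz":-40,"spin":0},{"dx":0,"dy":0,"dz":-40,"spin":0},{"dx":0,"dy":0,"dz":-40,"spin":0},{"dx":0,"dy":0,"dz":0,"spin":0},{"dx":0,"dy":0,"dz":0,"spin":0}]'; python3 - <<'E'
from h import *
go(.395,.285,.075,-.08)
E
```

```text
t: 17.0
tool_pos: [0.5442, 0.0311, 0.0766]
orientation: [0.999, -0.039, -0.0, 0.0]
ft_force: [-1.7, -0.3, 5.0]
grip_width: 0.649
t: 17.7
tool_pos: [0.5451, 0.031, 0.2425]
orientation: [0.999, -0.039, 0.001, 0.0]
ft_force: [0.1, 0.0, -2.6]
grip_width: 0.652
t 17.7 tcp [0.5451 0.031  0.2425] yaw -0.0781 tilt [ 0.002 -0.001 -1.   ] shift [-169.9 -241.6  167. ] spin 0.0019 grip 0.652 F [ 0.1  0.  -2.6]
```

```bash
python3 -m crank '[{"dx":-21,"dy":-30,"dz":0,"spin":0},{"dx":-21,"dy":-30,"dz":0,"spin":0},{"dx":-21,"dy":-30,"dz":0,"spin":0},{"dx":-21,"dy":-30,"dz":0,"spin":0},{"dx":-21,"dy":-30,"dz":0,"spin":0},{"dx":-21,"dy":-30,"dz":0,"spin":0},{"dx":-21,"dy":-30,"dz":0,"spin":0},{"dx":-21,"dy":-30,"dz":0,"spin":0}]'|head -2;python3 -m crank '[{"dx":0,"dy":0,"dz":30,"spin":0},{"dx":0,"dy":0,"dz":40,"spin":0},{"dx":0,"dy":0,"dz":40,"spin":0},{"dx":0,"dy":0,"dz":30,"spin":0},{"dx":0,"dy":0,"dz":0,"spin":0},{"dx":0,"dy":0,"dz":0,"spin":0},{"dx":0,"dy":0,"dz":0,"spin":0},{"dx":0,"dy":0,"dz":0,"spin":0}]'; python3 - <<'E'
from h import *
go(.395,.285,.0716,-.08)
E
```

```text
t: 18.5
tool_pos: [0.394, 0.2836, 0.2399]
t: 19.3
tool_pos: [0.3969, 0.2842, 0.1028]
orientation: [0.999, -0.039, 0.001, -0.001]
ft_force: [0.4, -0.4, -2.1]
grip_width: 0.647
t 19.3 tcp [0.3969 0.2842 0.1028] yaw -0.0783 tilt [ 0.003  0.001 -1.   ] shift [-2.  -0.6 31.2] spin 0.0017 grip 0.647 F [ 0.4 -0.4 -2.1]
```

```bash
python3 -m crank '[{"dx":0,"dy":0,"dz":20,"spin":0},{"dx":0,"dy":0,"dz":6,"spin":0},{"dx":0,"dy":0,"dz":0,"spin":0},{"dx":0,"dy":0,"dz":0,"spin":0},{"dx":0,"dy":0,"dz":0,"spin":0},{"dx":0,"dy":0,"dz":0,"spin":0},{"dx":0,"dy":0,"dz":0,"spin":0}]';python3 -m crank '[{"dx":0,"dy":0,"dz":2,"spin":0},{"dx":0,"dy":0,"dz":0,"spin":0},{"dx":0,"dy":0,"dz":0,"spin":0},{"dx":0,"dy":0,"dz":0,"spin":0}]'
```

```text
t: 20.0
tool_pos: [0.3961, 0.2836, 0.0757]
orientation: [0.999, -0.039, 0.0, -0.0]
ft_force: [0.4, 0.2, -1.6]
grip_width: 0.651
t: 20.4
tool_pos: [0.3958, 0.2835, 0.0733]
orientation: [0.999, -0.039, -0.0, 0.0]
ft_force: [0.5, -0.3, -1.8]
grip_width: 0.649
```

```bash
python3 -m crank '[{"dx":0,"dy":0,"dz":2,"spin":0},{"dx":0,"dy":0,"dz":0,"spin":0},{"dx":0,"dy":0,"dz":0,"spin":0},{"dx":0,"dy":0,"dz":0,"spin":0}]';python3 -m crank '[{"dx":0,"dy":0,"dz":0,"spin":0},{"dx":0,"dy":0,"dz":0,"spin":0},{"dx":0,"dy":0,"dz":0,"spin":0},{"dx":0,"dy":0,"dz":0,"spin":0},{"dx":0,"dy":0,"dz":0,"spin":0},{"dx":0,"dy":0,"dz":0,"spin":0}]' 100; python3 -m crank '[{"dx":0,"dy":0,"dz":-20,"spin":0},{"dx":0,"dy":0,"dz":-40,"spin":0},{"dx":0,"dy":0,"dz":-40,"spin":0},{"dx":0,"dy":0,"dz":-30,"spin":0},{"dx":0,"dy":0,"dz":0,"spin":0}]';  python3 -c "
from h import *
go(.595,.061,.20,-.08)"
```

```text
t: 20.8
tool_pos: [0.3961, 0.284, 0.0716]
orientation: [0.999, -0.039, 0.0, -0.0]
ft_force: [-0.2, -0.4, 2.8]
grip_width: 0.649
t: 21.4
tool_pos: [0.3958, 0.2834, 0.0713]
orientation: [0.999, -0.039, -0.0, 0.0]
ft_force: [1.0, -0.8, 1.1]
grip_width: 1.006
t: 21.9
tool_pos: [0.3979, 0.2855, 0.2051]
orientation: [0.999, -0.039, 0.003, -0.002]
ft_force: [0.8, -0.3, -1.1]
grip_width: 1.002
t 21.9 tcp [0.3979 0.2855 0.2051] yaw -0.078 tilt [ 0.006  0.003 -1.   ] shift [214.  208.5   5.7] spin 0.002 grip 1.002 F [ 0.8 -0.3 -1.1]
```

```bash
python3 -m crank '[{"dx":30,"dy":30,"dz":0,"spin":0},{"dx":30,"dy":30,"dz":0,"spin":0},{"dx":30,"dy":30,"dz":0,"spin":0},{"dx":30,"dy":30,"dz":0,"spin":0},{"dx":30,"dy":30,"dz":0,"spin":0},{"dx":30,"dy":30,"dz":0,"spin":0},{"dx":32,"dy":28,"dz":0,"spin":0},{"dx":0,"dy":0,"dz":0,"spin":0}]'|head -2;python3 -m crank '[{"dx":0,"dy":0,"dz":0,"spin":0},{"dx":0,"dy":0,"dz":0,"spin":0},{"dx":0,"dy":0,"dz":0,"spin":0},{"dx":0,"dy":0,"dz":0,"spin":0},{"dx":0,"dy":0,"dz":0,"spin":0},{"dx":0,"dy":0,"dz":0,"spin":0}]'|head -2; python3 - <<'E'
from h import *
go(.595,.061,.0763,-.08)
p=shot("wrist","w6.png");t=shot("top","t6.png");s=shot("scene","s6.png")
for n in "copper_tin steel_tin".split():
  for q in (p,t,s):
    for a in arm.regions_of(q,n)[:1]:
        x,f=fit([(q,a["pixels"])],ray(q,a["xy"],.03)[:2],*D[n]);print(n,round(a["score"],2),a["xy"],np.round(x,4),round(f,3))
E
```

```text
t: 22.7
tool_pos: [0.5944, 0.0521, 0.1993]
t: 23.3
tool_pos: [0.5909, 0.0599, 0.2015]
t 23.3 tcp [0.5909 0.0599 0.2015] yaw -0.0773 tilt [ 0. -0. -1.] shift [  4.   -1.4 125.2] spin 0.0027 grip 1.003 F [-0.1 -0.6 -0.2]
copper_tin 0.8 [264.3, 169.3] [0.5957 0.0606] 0.035
copper_tin 0.8 [224.8, 155.6] [0.5974 0.0617] 0.235
copper_tin 0.58 [289.9, 212.9] [0.5906 0.0623] 0.098
steel_tin 0.68 [264.0, 235.0] [ 0.5924 -0.008 ] 0.034
steel_tin 0.22 [226.7, 154.7] [0.5976 0.0629] 0.209
steel_tin 0.91 [265.4, 215.1] [ 0.5883 -0.0065] 0.071
```

View pics/w6.png

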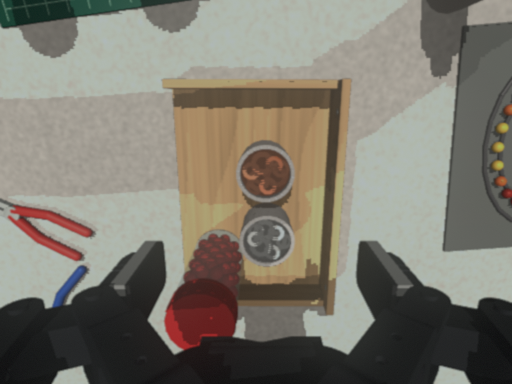

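View pics/s6.png

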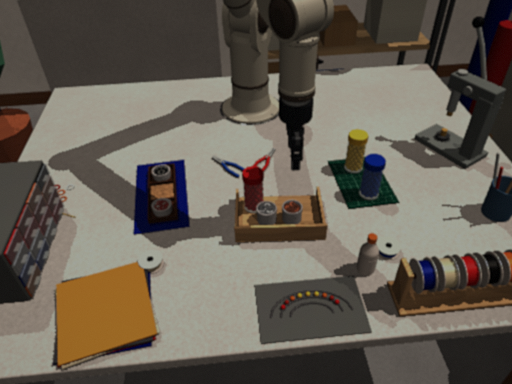

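```bash
python3 -m crank '[{"dx":4.5,"dy":-1,"dz":0,"spin":0},{"dx":0,"dy":0,"dz":40,"spin":0},{"dx":0,"dy":0,"dz":40,"spin":0},{"dx":0,"dy":0,"dz":30,"spin":0},{"dx":0,"dy":0,"dz":0,"spin":0},{"dx":0,"dy":0,"dz":0,"spin":0},{"dx":0,"dy":0,"dz":0,"spin":0},{"dx":0,"dy":0,"dz":0,"spin":0}]'|head -2;python3 -m crank '[{"dx":0,"dy":0,"dz":0,"spin":0},{"dx":0,"dy":0,"dz":0,"spin":0},{"dx":0,"dy":0,"dz":0,"spin":0},{"dx":0,"dy":0,"dz":0,"spin":0}]'; python3 - <<'E'
from h import *
go(.5957,.0608,.0193,-.08)
E
```

```text
t: 24.55
tool_pos: [0.5971, 0.0606, 0.0934]
t: 24.95
tool_pos: [0.5956, 0.0601, 0.0915]
orientation: [0.999, -0.039, 0.0, 0.0]
ft_force: [0.6, -0.8, 0.0]
grip_width: 1.001
t 24.95 tcp [0.5956 0.0601 0.0915] yaw -0.078 tilt [ 0. -0. -1.] shift [ 0.  -0.7 72.2] spin 0.002 grip 1.001 F [ 0.6 -0.8  0. ]
```

```bash
python3 -m crank '[{"dx":0,"dy":0,"dz":30,"spin":0},{"dx":0,"dy":0,"dz":30,"spin":0},{"dx":0,"dy":-0.5,"dz":12,"spin":0},{"dx":0,"dy":0,"dz":0,"spin":0},{"dx":0,"dy":0,"dz":0,"spin":0},{"dx":0,"dy":0,"dz":0,"spin":0},{"dx":0,"dy":0,"dz":0,"spin":0},{"dx":0,"dy":0,"dz":0,"spin":0}]'|head -2;python3 -m crank '[{"dx":0,"dy":0,"dz":0,"spin":0},{"dx":0,"dy":0,"dz":0,"spin":0},{"dx":0,"dy":0,"dz":0,"spin":0}]'; python3 - <<'E'
from h import *
go(.5957,.0608,.0193,-.08)
p=shot("wrist","w7.png")
E
```

```text
t: 25.75
tool_pos: [0.5963, 0.0607, 0.0203]
t: 26.05
tool_pos: [0.5956, 0.0607, 0.0194]
orientation: [0.999, -0.039, 0.0, 0.0]
ft_force: [0.2, 1.0, -0.2]
grip_width: 1.006
t 26.05 tcp [0.5956 0.0607 0.0194] yaw -0.078 tilt [ 0. -0. -1.] shift [ 0.  -0.1  0.1] spin 0.002 grip 1.006 F [ 0.2  1.  -0.2]
```

View pics/w7.png

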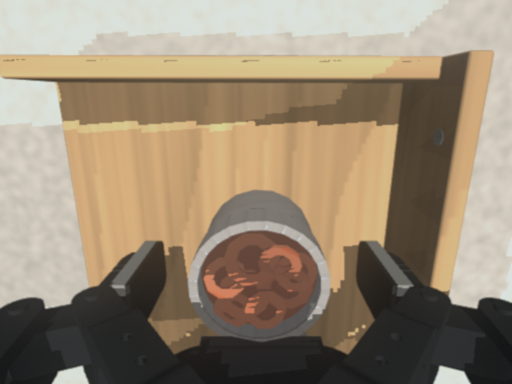

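Copper tin centred between the pads (tin centre col. ~260, pads ~150/372). Close and lift.

```bash
python3 -m crank '[{"dx":0,"dy":0,"dz":0,"spin":0},{"dx":0,"dy":0,"dz":0,"spin":0},{"dx":0,"dy":0,"dz":0,"spin":0},{"dx":0,"dy":0,"dz":0,"spin":0},{"dx":0,"dy":0,"dz":0,"spin":0},{"dx":0,"dy":0,"dz":0,"spin":0},{"dx":0,"dy":0,"dz":0,"spin":0},{"dx":0,"dy":0,"dz":0,"spin":0}]' 0 40;python3 -m crank '[{"dx":0,"dy":0,"dz":-15,"spin":0},{"dx":0,"dy":0,"dz":-30,"spin":0},{"dx":0,"dy":0,"dz":-40,"spin":0},{"dx":0,"dy":0,"dz":-40,"spin":0},{"dx":0,"dy":0,"dz":-40,"spin":0},{"dx":0,"dy":0,"dz":-40,"spin":0},{"dx":0,"dy":0,"dz":0,"spin":0},{"dx":0,"dy":0,"dz":0,"spin":0}]'; python3 - <<'E'
from h import *
go(.447,-.2947,.15,1.5)
t=shot("top","t8.png");w=shot("wrist","w8.png")
for n in ("fibre_tin","bead_tin"):
    a=arm.regions_of(t,n)[0];x,f=fit([(t,a["pixels"])],ray(t,a["xy"],.03)[:2],*D[n]);print(n,np.round(x,4),round(f,3))
a=arm.regions_of(t,"empty_pad")[0];print("pad",ray(t,a["xy"],.01),a["score"])
c=cv2.minAreaRect(np.argwhere(a["pixels"])[:,::-1].astype(np.float32));q=np.array([ray(t,q,.01) for q in cv2.boxPoints(c)]);print(q.round(4),q.mean(0))
E
```

```text
t: 26.9
tool_pos: [0.5958, 0.0608, 0.0195]
orientation: [0.999, -0.039, 0.0, -0.0]
ft_force: [-0.4, -0.0, 3.1]
grip_width: 0.621
t: 27.7
tool_pos: [0.5958, 0.0606, 0.2255]
orientation: [0.999, -0.039, 0.001, 0.0]
ft_force: [-0.9, 0.4, -1.1]
grip_width: 0.62
t 27.7 tcp [0.5958 0.0606 0.2255] yaw -0.0781 tilt [ 0.002 -0.001 -1.   ] shift [-120.8  365.8   75.5] spin 1.5635 grip 0.62 F [-0.9  0.4 -1.1]Traceback (most recent call last):
  File "<stdin>", line 5, in <module>
IndexError: list index out of range
```

View pics/w8.png

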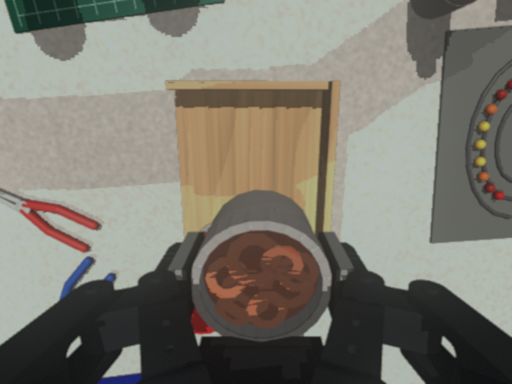

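View pics/t8.png

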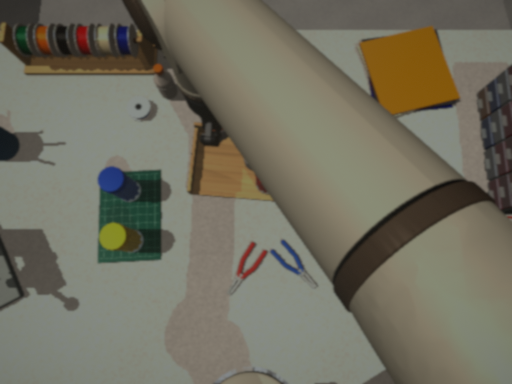

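```bash
python3 -m crank '[{"dx":-15,"dy":46,"dz":0,"spin":0},{"dx":-15,"dy":46,"dz":0,"spin":0},{"dx":-15,"dy":46,"dz":0,"spin":0},{"dx":-15,"dy":46,"dz":0,"spin":0},{"dx":-15,"dy":46,"dz":0,"spin":0},{"dx":-15,"dy":46,"dz":0,"spin":0},{"dx":-15,"dy":46,"dz":0,"spin":0},{"dx":-15,"dy":46,"dz":0,"spin":0}]'|head -2;python3 -m crank '[{"dx":0,"dy":0,"dz":0,"spin":0.142},{"dx":0,"dy":0,"dz":0,"spin":0.142},{"dx":0,"dy":0,"dz":0,"spin":0.142},{"dx":0,"dy":0,"dz":0,"spin":0.142},{"dx":0,"dy":0,"dz":0,"spin":0.142},{"dx":0,"dy":0,"dz":0,"spin":0.142},{"dx":0,"dy":0,"dz":0,"spin":0.142},{"dx":0,"dy":0,"dz":0,"spin":0.142}]'|head -2;python3 -m crank '[{"dx":0,"dy":0,"dz":0,"spin":0.142},{"dx":0,"dy":0,"dz":0,"spin":0.142},{"dx":0,"dy":0,"dz":0,"spin":0},{"dx":0,"dy":0,"dz":0,"spin":0},{"dx":0,"dy":0,"dz":0,"spin":0},{"dx":0,"dy":0,"dz":0,"spin":0}]'; python3 - <<'E'
from h import *
go(.446,-.295,.0213,-1.495)
w=shot("wrist","w9.png")
for n,z in (("empty_pad",.01),("fibre_tin",.032),("bead_tin",.032)):
    for a in arm.regions_of(w,n)[:1]:
        c=cv2.minAreaRect(np.argwhere(a["pixels"])[:,::-1].astype(np.float32));print(n,a["score"],a["xy"],c,ray(w,a["xy"],z).round(4),ray(w,c[0],z).round(4))
        if n!="empty_pad":print(fit([(w,a["pixels"])],ray(w,a["xy"],.03)[:2],*D[n]))
        else: print(np.array([ray(w,q,.01)[:2] for q in cv2.boxPoints(c)]).round(4).tolist())
E
```

```text
t: 28.65
tool_pos: [0.4453, -0.2981, 0.223]
t: 29.45
tool_pos: [0.4463, -0.2962, 0.2227]
t: 30.05
tool_pos: [0.4472, -0.2967, 0.224]
orientation: [0.733, -0.68, -0.0, -0.0]
ft_force: [-0.2, -0.1, -1.4]
grip_width: 0.62
t 30.05 tcp [ 0.4472 -0.2967  0.224 ] yaw -1.4963 tilt [-0.     0.001 -1.   ] shift [ -1.7   1.  202.7] spin -0.0013 grip 0.62 F [-0.2 -0.1 -1.4]
empty_pad 0.68 [260.9, 163.2] ((260.0, 161.99998474121094), (59.99999237060547, 57.99999237060547), -0.0) [ 0.4459 -0.2966  0.01  ] [ 0.4472 -0.2955  0.01  ]
[[0.4107, -0.2634], [0.477, -0.2603], [0.4819, -0.326], [0.4158, -0.3325]]
fibre_tin 0.81 [263.4, 91.6] ((260.0, 92.5), (57.0, 54.0), 90.0) [ 0.5228 -0.2934  0.032 ] [ 0.5217 -0.2901  0.032 ]
(array([ 0.52182226, -0.2904641 ]), np.float64(0.03720034661719751))
```

View pics/w9.png

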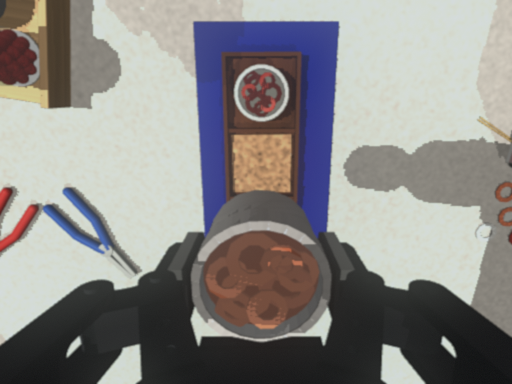

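```bash
python3 -m crank '[{"dx":-1,"dy":1,"dz":40,"spin":0},{"dx":0,"dy":0,"dz":40,"spin":0},{"dx":0,"dy":0,"dz":40,"spin":0},{"dx":0,"dy":0,"dz":35,"spin":0},{"dx":0,"dy":0,"dz":0,"spin":0},{"dx":0,"dy":0,"dz":0,"spin":0},{"dx":0,"dy":0,"dz":0,"spin":0},{"dx":0,"dy":0,"dz":0,"spin":0}]'|head -2;python3 -m crank '[{"dx":0,"dy":0,"dz":0,"spin":0},{"dx":0,"dy":0,"dz":0,"spin":0},{"dx":0,"dy":0,"dz":0,"spin":0},{"dx":0,"dy":0,"dz":0,"spin":0}]'; python3 - <<'E'
from h import *
go(.4465,-.2955,.0213,-1.495)
w=shot("wrist","w10.png")
E
```

```text
t: 31.05
tool_pos: [0.4478, -0.2969, 0.0715]
t: 31.45
tool_pos: [0.4463, -0.296, 0.0695]
orientation: [0.732, -0.681, 0.0, 0.0]
ft_force: [-0.0, -0.5, -1.1]
grip_width: 0.625
t 31.45 tcp [ 0.4463 -0.296   0.0695] yaw -1.498 tilt [ 0. -0. -1.] shift [-0.5 -0.3 48.2] spin -0.003 grip 0.625 F [-0.  -0.5 -1.1]
```

View pics/w10.png

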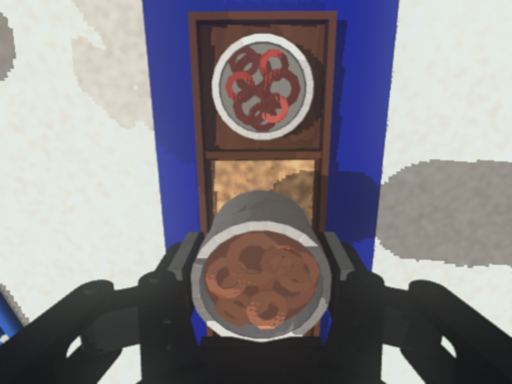

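```bash
python3 -m crank '[{"dx":0.5,"dy":0,"dz":25,"spin":0},{"dx":0,"dy":0,"dz":18,"spin":0},{"dx":0,"dy":0,"dz":0,"spin":0},{"dx":0,"dy":0,"dz":0,"spin":0},{"dx":0,"dy":0,"dz":0,"spin":0},{"dx":0,"dy":0,"dz":0,"spin":0},{"dx":0,"dy":0,"dz":0,"spin":0},{"dx":0,"dy":0,"dz":0,"spin":0}]';python3 -m crank '[{"dx":0,"dy":0,"dz":2,"spin":0},{"dx":0,"dy":0,"dz":0,"spin":0},{"dx":0,"dy":0,"dz":0,"spin":0},{"dx":0,"dy":0,"dz":0,"spin":0}]'; python3 -m crank '[{"dx":0,"dy":0,"dz":1.5,"spin":0},{"dx":0,"dy":0,"dz":0,"spin":0},{"dx":0,"dy":0,"dz":0,"spin":0},{"dx":0,"dy":0,"dz":0,"spin":0}]'
```

```text
t: 32.3
tool_pos: [0.4465, -0.2967, 0.0268]
orientation: [0.732, -0.681, 0.0, 0.0]
ft_force: [-0.6, -0.3, -2.3]
grip_width: 0.618
t: 32.7
tool_pos: [0.4463, -0.2964, 0.0243]
orientation: [0.732, -0.681, -0.0, -0.0]
ft_force: [-0.1, 0.2, -1.2]
grip_width: 0.621
t: 33.1
tool_pos: [0.4463, -0.2964, 0.0228]
orientation: [0.732, -0.681, -0.0, -0.0]
ft_force: [0.9, -0.5, -2.1]
grip_width: 0.621
```

```bash
python3 -m crank '[{"dx":0,"dy":0,"dz":1,"spin":0},{"dx":0,"dy":0,"dz":0,"spin":0},{"dx":0,"dy":0,"dz":0,"spin":0},{"dx":0,"dy":0,"dz":0,"spin":0}]'; python3 -m crank '[{"dx":0,"dy":0,"dz":1,"spin":0},{"dx":0,"dy":0,"dz":0,"spin":0},{"dx":0,"dy":0,"dz":0,"spin":0},{"dx":0,"dy":0,"dz":0,"spin":0}]'
```

```text
t: 33.5
tool_pos: [0.4463, -0.2964, 0.0218]
orientation: [0.732, -0.681, -0.0, -0.0]
ft_force: [0.6, -0.6, -1.0]
grip_width: 0.622
t: 33.9
tool_pos: [0.4464, -0.2964, 0.0215]
orientation: [0.732, -0.681, 0.0, 0.0]
ft_force: [-1.1, 1.6, 5.7]
grip_width: 0.617
```

```bash
python3 -m crank '[{"dx":0,"dy":0,"dz":0,"spin":0},{"dx":0,"dy":0,"dz":0,"spin":0},{"dx":0,"dy":0,"dz":0,"spin":0},{"dx":0,"dy":0,"dz":0,"spin":0},{"dx":0,"dy":0,"dz":0,"spin":0},{"dx":0,"dy":0,"dz":0,"spin":0}]' 100; python3 -m crank '[{"dx":0,"dy":0,"dz":-20,"spin":0},{"dx":0,"dy":0,"dz":-40,"spin":0},{"dx":0,"dy":0,"dz":-40,"spin":0},{"dx":0,"dy":0,"dz":-40,"spin":0},{"dx":0,"dy":0,"dz":-40,"spin":0},{"dx":0,"dy":0,"dz":0,"spin":0},{"dx":0,"dy":0,"dz":0,"spin":0}]';  python3 -c "
from h import *
go(.3958,.2834,.18,-.078)
p=shot('wrist','w11.png');s=shot('scene','s11.png')
cv2.imwrite('pics/c11.png',np.hstack([p['color'],cv2.resize(s['color'][140:250,120:266],(512*3//4*4//4*1,384))]))
a=arm.regions_of(s,'copper_tin')[0];print(a['xy'],fit([(s,a['pixels'])],ray(s,a['xy'],.03)[:2],.01,.027,.046))"
```

```text
t: 34.5
tool_pos: [0.4462, -0.2964, 0.0207]
orientation: [0.732, -0.681, -0.0, -0.0]
ft_force: [0.4, -0.2, 0.4]
grip_width: 1.001
t: 35.2
tool_pos: [0.4467, -0.297, 0.2018]
orientation: [0.732, -0.681, 0.001, 0.0]
ft_force: [-0.4, 0.2, -1.0]
grip_width: 0.999
t 35.2 tcp [ 0.4467 -0.297   0.2018] yaw -1.4983 tilt [ 0.002 -0.002 -1.   ] shift [-582.6    8.7   20.5] spin -1.4203 grip 0.999 F [-0.4  0.2 -1. ]
[157.8, 187.0] (array([ 0.44215609, -0.29579905]), np.float64(0.1211429631691251))
```

View pics/c11.png

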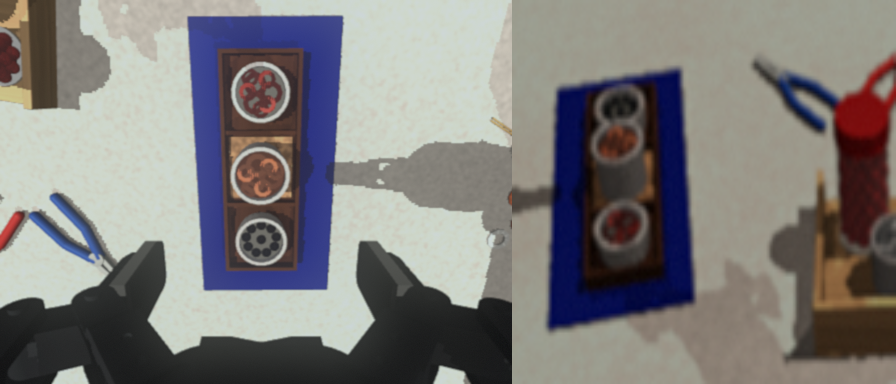

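```bash
python3 -m crank '[{"dx":0,"dy":0,"dz":-5,"spin":-0.142},{"dx":0,"dy":0,"dz":0,"spin":-0.142},{"dx":0,"dy":0,"dz":0,"spin":-0.142},{"dx":0,"dy":0,"dz":0,"spin":-0.142},{"dx":0,"dy":0,"dz":0,"spin":-0.142},{"dx":0,"dy":0,"dz":0,"spin":-0.142},{"dx":0,"dy":0,"dz":0,"spin":-0.142},{"dx":0,"dy":0,"dz":0,"spin":-0.142}]'|head -2;python3 -m crank '[{"dx":0,"dy":0,"dz":0,"spin":-0.142},{"dx":0,"dy":0,"dz":0,"spin":-0.142},{"dx":0,"dy":0,"dz":0,"spin":0},{"dx":0,"dy":0,"dz":0,"spin":0}]'; python3 - <<'E'
from h import *
go(.3958,.2834,.18,-.078)
E
```

```text
t: 36.15
tool_pos: [0.4455, -0.2958, 0.2042]
t: 36.55
tool_pos: [0.4457, -0.296, 0.2047]
orientation: [0.999, -0.041, -0.001, -0.001]
ft_force: [0.4, -0.1, -0.3]
grip_width: 0.996
t 36.55 tcp [ 0.4457 -0.296   0.2047] yaw -0.0817 tilt [-0.001  0.002 -1.   ] shift [ -97.  -573.4   25.9] spin -0.0037 grip 0.996 F [ 0.4 -0.1 -0.3]
```

```bash
python3 -m crank '[{"dx":-7,"dy":-41,"dz":0,"spin":0},{"dx":-7,"dy":-41,"dz":0,"spin":0},{"dx":-7,"dy":-41,"dz":0,"spin":0},{"dx":-7,"dy":-41,"dz":0,"spin":0},{"dx":-7,"dy":-41,"dz":0,"spin":0},{"dx":-7,"dy":-41,"dz":0,"spin":0},{"dx":-7,"dy":-41,"dz":0,"spin":0}]'|head -2;python3 -m crank '[{"dx":-7,"dy":-41,"dz":0,"spin":0},{"dx":-7,"dy":-41,"dz":0,"spin":0},{"dx":-7,"dy":-41,"dz":0,"spin":0},{"dx":-7,"dy":-41,"dz":0,"spin":0},{"dx":-7,"dy":-41,"dz":0,"spin":0},{"dx":-7,"dy":-41,"dz":0,"spin":0},{"dx":-7,"dy":-41,"dz":0,"spin":0}]'|head -2;python3 -m crank '[{"dx":0,"dy":0,"dz":0,"spin":0},{"dx":0,"dy":0,"dz":0,"spin":0},{"dx":0,"dy":0,"dz":0,"spin":0},{"dx":0,"dy":0,"dz":0,"spin":0},{"dx":0,"dy":0,"dz":0,"spin":0}]'; python3 - <<'E'
from h import *
go(.3958,.2834,.0713,-.078)
w=shot("wrist","w12.png")
for n in ("yellow_jar","blue_jar"):
    for a in arm.regions_of(w,n)[:1]:
        print(n,a["score"],fit([(w,a["pixels"])],ray(w,a["xy"],.08)[:2],.003,.028,.125))
E
```

```text
t: 37.25
tool_pos: [0.4192, -0.005, 0.2057]
t: 37.95
tool_pos: [0.3928, 0.2849, 0.2054]
t: 38.45
tool_pos: [0.394, 0.2818, 0.2057]
orientation: [0.999, -0.041, 0.0, 0.0]
ft_force: [0.8, 0.1, -0.0]
grip_width: 1.0
t 38.45 tcp [0.394  0.2818 0.2057] yaw -0.0815 tilt [ 0.    -0.001 -1.   ] shift [  1.6  -1.9 134.4] spin -0.0035 grip 1.0 F [ 0.8  0.1 -0. ]
yellow_jar 0.72 (array([0.39642741, 0.28489466]), np.float64(0.02971177602405395))
blue_jar 0.61 (array([0.5167275, 0.2975168]), np.float64(0.04084399966426033))
```

View pics/w12.png

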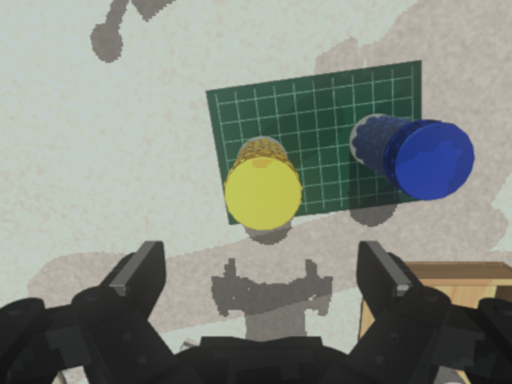

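```bash
python3 -m crank '[{"dx":2,"dy":-2,"dz":0,"spin":-0.003},{"dx":0,"dy":0,"dz":40,"spin":0},{"dx":0,"dy":0,"dz":40,"spin":0},{"dx":0,"dy":0,"dz":40,"spin":0},{"dx":0,"dy":0,"dz":12,"spin":0},{"dx":0,"dy":0,"dz":0,"spin":0},{"dx":0,"dy":0,"dz":0,"spin":0},{"dx":0,"dy":0,"dz":0,"spin":0}]'|head -2;python3 -m crank '[{"dx":0,"dy":0,"dz":0,"spin":0},{"dx":0,"dy":0,"dz":0,"spin":0},{"dx":0,"dy":0,"dz":0,"spin":0},{"dx":0,"dy":0,"dz":0,"spin":0},{"dx":0,"dy":0,"dz":0,"spin":0},{"dx":0,"dy":0,"dz":0,"spin":0}]'; python3 - <<'E'
from h import *
go(.3958,.2834,.0715,-.078)
E
```

```text
t: 39.4
tool_pos: [0.3967, 0.2865, 0.0757]
t: 40.0
tool_pos: [0.3954, 0.2853, 0.0738]
orientation: [0.999, -0.037, -0.0, 0.0]
ft_force: [0.2, 0.1, -0.3]
grip_width: 1.0
t 40.0 tcp [0.3954 0.2853 0.0738] yaw -0.0749 tilt [-0. -0. -1.] shift [0.5 1.9 2.3] spin 0.0031 grip 1.0 F [ 0.2  0.1 -0.3]
```

```bash
python3 -m crank '[{"dx":0.5,"dy":2,"dz":2,"spin":0.003},{"dx":0,"dy":0,"dz":0,"spin":0},{"dx":0,"dy":0,"dz":0,"spin":0},{"dx":0,"dy":0,"dz":0,"spin":0},{"dx":0,"dy":0,"dz":0,"spin":0}]'; python3 - <<'E'
from h import *
go(.3958,.2834,.0715,-.078)
E
```

```text
t: 40.5
tool_pos: [0.3958, 0.2833, 0.0718]
orientation: [0.999, -0.039, 0.0, -0.0]
ft_force: [-0.2, 0.1, 0.5]
grip_width: 1.003
t 40.5 tcp [0.3958 0.2833 0.0718] yaw -0.0779 tilt [ 0.  0. -1.] shift [ 0.  -0.1  0.3] spin 0.0001 grip 1.003 F [-0.2  0.1  0.5]
```

Same relative pose. Grip, lift, and return yellow to TCP (0.5444, 0.0311).

```bash
python3 -m crank '[{"dx":0,"dy":0,"dz":0,"spin":0},{"dx":0,"dy":0,"dz":0,"spin":0},{"dx":0,"dy":0,"dz":0,"spin":0},{"dx":0,"dy":0,"dz":0,"spin":0},{"dx":0,"dy":0,"dz":0,"spin":0},{"dx":0,"dy":0,"dz":0,"spin":0},{"dx":0,"dy":0,"dz":0,"spin":0},{"dx":0,"dy":0,"dz":0,"spin":0}]' 0 35;python3 -m crank '[{"dx":0,"dy":0,"dz":-15,"spin":0},{"dx":0,"dy":0,"dz":-30,"spin":0},{"dx":0,"dy":0,"dz":-40,"spin":0},{"dx":0,"dy":0,"dz":-40,"spin":0},{"dx":0,"dy":0,"dz":-45,"spin":0},{"dx":0,"dy":0,"dz":0,"spin":0},{"dx":0,"dy":0,"dz":0,"spin":0}]'; python3 - <<'E'
from h import *
go(.5444,.0311,.0766,-.078)
E
```

```text
t: 41.3
tool_pos: [0.3956, 0.2834, 0.072]
orientation: [0.999, -0.039, 0.0, 0.0]
ft_force: [-1.8, -0.8, 5.0]
grip_width: 0.65
t: 42.0
tool_pos: [0.3964, 0.2832, 0.243]
orientation: [0.999, -0.039, 0.001, -0.0]
ft_force: [0.7, -0.3, -2.2]
grip_width: 0.645
t 42.0 tcp [0.3964 0.2832 0.243 ] yaw -0.0785 tilt [ 0.003  0.    -1.   ] shift [166.9 239.8 166.8] spin -0.0005 grip 0.645 F [ 0.7 -0.3 -2.2]
```

```bash
python3 -m crank '[{"dx":21,"dy":30,"dz":0,"spin":0},{"dx":21,"dy":30,"dz":0,"spin":0},{"dx":21,"dy":30,"dz":0,"spin":0},{"dx":21,"dy":30,"dz":0,"spin":0},{"dx":21,"dy":30,"dz":0,"spin":0},{"dx":21,"dy":30,"dz":0,"spin":0},{"dx":21,"dy":30,"dz":0,"spin":0},{"dx":20,"dy":30,"dz":0,"spin":0}]'|head -2;python3 -m crank '[{"dx":0,"dy":0,"dz":20,"spin":0},{"dx":0,"dy":0,"dz":40,"spin":0},{"dx":0,"dy":0,"dz":35,"spin":0},{"dx":0,"dy":0,"dz":0,"spin":0},{"dx":0,"dy":0,"dz":0,"spin":0},{"dx":0,"dy":0,"dz":0,"spin":0},{"dx":0,"dy":0,"dz":0,"spin":0},{"dx":0,"dy":0,"dz":0,"spin":0}]';python3 -m crank '[{"dx":0,"dy":0,"dz":0,"spin":0},{"dx":0,"dy":0,"dz":0,"spin":0},{"dx":0,"dy":0,"dz":0,"spin":0},{"dx":0,"dy":0,"dz":0,"spin":0}]' |head -2; python3 - <<'E'
from h import *
go(.5444,.0311,.0768,-.078)
E
```

```text
t: 42.8
tool_pos: [0.5428, 0.0292, 0.24]
t: 43.6
tool_pos: [0.5445, 0.0311, 0.1482]
orientation: [0.999, -0.039, 0.001, 0.0]
ft_force: [-0.3, 0.3, -1.2]
grip_width: 0.643
t: 44.0
tool_pos: [0.5436, 0.031, 0.1469]
t 44.0 tcp [0.5436 0.031  0.1469] yaw -0.078 tilt [ 0. -0. -1.] shift [ 0.8 -0.2 70.1] spin -0.0 grip 0.644 F [-0.3 -0.3 -1.5]
```

```bash
python3 -m crank '[{"dx":0.8,"dy":0,"dz":25,"spin":0},{"dx":0,"dy":0,"dz":25,"spin":0},{"dx":0,"dy":0,"dz":15,"spin":0},{"dx":0,"dy":0,"dz":0,"spin":0},{"dx":0,"dy":0,"dz":0,"spin":0},{"dx":0,"dy":0,"dz":0,"spin":0},{"dx":0,"dy":0,"dz":0,"spin":0},{"dx":0,"dy":0,"dz":0,"spin":0}]'|head -2;python3 -m crank '[{"dx":0,"dy":0,"dz":0,"spin":0},{"dx":0,"dy":0,"dz":0,"spin":0},{"dx":0,"dy":0,"dz":0,"spin":0},{"dx":0,"dy":0,"dz":0,"spin":0},{"dx":0,"dy":0,"dz":0,"spin":0},{"dx":0,"dy":0,"dz":0,"spin":0},{"dx":0,"dy":0,"dz":0,"spin":0},{"dx":0,"dy":0,"dz":0,"spin":0}]'; python3 - <<'E'
from h import *
go(.5444,.0311,.0768,-.078)
E
```

```text
t: 44.8
tool_pos: [0.545, 0.0309, 0.0826]
t: 45.6
tool_pos: [0.5444, 0.031, 0.0818]
orientation: [0.999, -0.039, 0.0, -0.0]
ft_force: [-0.0, -0.7, -1.9]
grip_width: 0.647
t 45.6 tcp [0.5444 0.031  0.0818] yaw -0.078 tilt [ 0.  0. -1.] shift [-0.  -0.1  5. ] spin 0.0 grip 0.647 F [-0.  -0.7 -1.9]
```

```bash
python3 -m crank '[{"dx":0,"dy":0,"dz":2,"spin":0},{"dx":0,"dy":0,"dz":2,"spin":0},{"dx":0,"dy":0,"dz":0,"spin":0},{"dx":0,"dy":0,"dz":0,"spin":0},{"dx":0,"dy":0,"dz":0,"spin":0},{"dx":0,"dy":0,"dz":0,"spin":0}]';python3 -m crank '[{"dx":0,"dy":0,"dz":1,"spin":0},{"dx":0,"dy":0,"dz":0,"spin":0},{"dx":0,"dy":0,"dz":0,"spin":0},{"dx":0,"dy":0,"dz":0,"spin":0}]'
```

```text
t: 46.2
tool_pos: [0.5444, 0.031, 0.0779]
orientation: [0.999, -0.039, 0.0, -0.0]
ft_force: [0.2, -0.5, -0.5]
grip_width: 0.649
t: 46.6
tool_pos: [0.5445, 0.031, 0.0771]
orientation: [0.999, -0.039, 0.0, 0.0]
ft_force: [-1.0, -0.4, 3.6]
grip_width: 0.647
```

```bash
python3 -m crank '[{"dx":0,"dy":0,"dz":0,"spin":0},{"dx":0,"dy":0,"dz":0,"spin":0},{"dx":0,"dy":0,"dz":0,"spin":0},{"dx":0,"dy":0,"dz":0,"spin":0},{"dx":0,"dy":0,"dz":0,"spin":0},{"dx":0,"dy":0,"dz":0,"spin":0}]' 100; python3 -m crank '[{"dx":0,"dy":0,"dz":-20,"spin":0},{"dx":0,"dy":0,"dz":-40,"spin":0},{"dx":0,"dy":0,"dz":-40,"spin":0},{"dx":0,"dy":0,"dz":-20,"spin":0},{"dx":0,"dy":0,"dz":0,"spin":0},{"dx":0,"dy":0,"dz":0,"spin":0},{"dx":0,"dy":0,"dz":0,"spin":0}]';  python3 - <<'E'
from h import *
go(.5169,.2981,.20,-.078)
p=shot("wrist","w13.png")
for n in "yellow_jar red_jar".split():
    for a in arm.regions_of(p,n)[:1]:
        x,f=fit([(p,a["pixels"])],ray(p,a["xy"],.08)[:2],*D[n]);print(n,round(a["score"],2),a["xy"],np.round(x,4),round(f,3))
E
```

```text
t: 47.2
tool_pos: [0.5444, 0.0309, 0.0768]
orientation: [0.999, -0.039, 0.0, -0.0]
ft_force: [-0.9, 1.0, 0.1]
grip_width: 0.998
t: 47.9
tool_pos: [0.5435, 0.0305, 0.1956]
orientation: [0.999, -0.039, -0.001, 0.0]
ft_force: [-0.4, -0.4, -0.2]
grip_width: 1.0
t 47.9 tcp [0.5435 0.0305 0.1956] yaw -0.0781 tilt [-0.002 -0.    -1.   ] shift [ -47.4 -264.7   -4.4] spin -0.0001 grip 1.0 F [-0.4 -0.4 -0.2]
yellow_jar 0.65 [259.5, 194.8] [0.5454 0.0325] 0.025
red_jar 0.63 [258.5, 277.9] [ 0.5364 -0.0357] 0.237
```

View pics/w13.png

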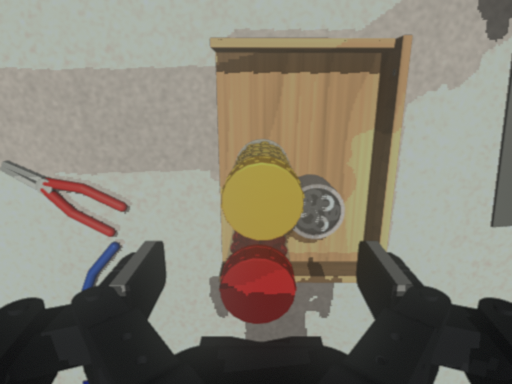

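```bash
python3 -m crank '[{"dx":-7,"dy":-38,"dz":0,"spin":0},{"dx":-7,"dy":-38,"dz":0,"spin":0},{"dx":-7,"dy":-38,"dz":0,"spin":0},{"dx":-7,"dy":-38,"dz":0,"spin":0},{"dx":-7,"dy":-38,"dz":0,"spin":0},{"dx":-7,"dy":-38,"dz":0,"spin":0},{"dx":-5,"dy":-37,"dz":0,"spin":0},{"dx":0,"dy":0,"dz":0,"spin":0}]'|head -2;python3 -m crank '[{"dx":0,"dy":0,"dz":20,"spin":0},{"dx":0,"dy":0,"dz":40,"spin":0},{"dx":0,"dy":0,"dz":10,"spin":0},{"dx":0,"dy":0,"dz":0,"spin":0},{"dx":0,"dy":0,"dz":0,"spin":0},{"dx":0,"dy":0,"dz":0,"spin":0},{"dx":0,"dy":0,"dz":0,"spin":0},{"dx":0,"dy":0,"dz":0,"spin":0}]'; python3 - <<'E'
from h import *
go(.5169,.2981,.0715,-.078)
w=shot("wrist","w14.png")
for n in ("blue_jar",):
    for a in arm.regions_of(w,n)[:1]:
        print(n,a["score"],fit([(w,a["pixels"])],ray(w,a["xy"],.08)[:2],.003,.028,.125))
E
```

```text
t: 48.85
tool_pos: [0.515, 0.306, 0.1969]
t: 49.65
tool_pos: [0.5188, 0.2991, 0.1279]
orientation: [0.999, -0.039, 0.001, -0.0]
ft_force: [-0.6, 0.3, -0.5]
grip_width: 0.998
t 49.65 tcp [0.5188 0.2991 0.1279] yaw -0.0782 tilt [ 0.002  0.001 -1.   ] shift [-1.9  1.1 56.4] spin -0.0002 grip 0.998 F [-0.6  0.3 -0.5]
blue_jar 0.74 (array([0.51733688, 0.29827836]), np.float64(0.02895587835199942))
```

View pics/w14.png

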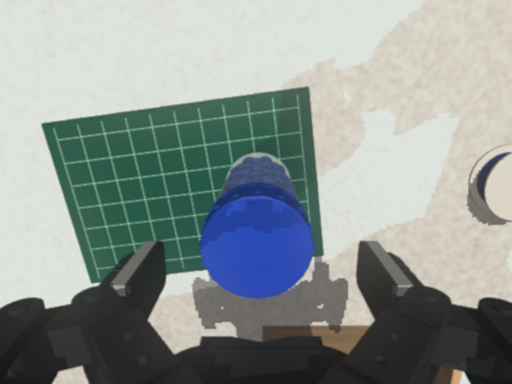

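```bash
python3 -m crank '[{"dx":-1,"dy":0.5,"dz":25,"spin":0},{"dx":0,"dy":0,"dz":20,"spin":0},{"dx":0,"dy":0,"dz":10,"spin":0},{"dx":0,"dy":0,"dz":0,"spin":0},{"dx":0,"dy":0,"dz":0,"spin":0},{"dx":0,"dy":0,"dz":0,"spin":0},{"dx":0,"dy":0,"dz":0,"spin":0},{"dx":0,"dy":0,"dz":0,"spin":0}]'|head -2;python3 -m crank '[{"dx":0,"dy":0,"dz":0,"spin":0},{"dx":0,"dy":0,"dz":0,"spin":0},{"dx":0,"dy":0,"dz":0,"spin":0},{"dx":0,"dy":0,"dz":0,"spin":0},{"dx":0,"dy":0,"dz":0,"spin":0}]'; python3 - <<'E'
from h import *
go(.5169,.2981,.0715,-.078)
E
```

```text
t: 50.55
tool_pos: [0.5175, 0.2986, 0.0725]
t: 51.05
tool_pos: [0.5171, 0.2984, 0.0718]
orientation: [0.999, -0.039, -0.0, 0.0]
ft_force: [-0.3, -0.4, -0.2]
grip_width: 0.999
t 51.05 tcp [0.5171 0.2984 0.0718] yaw -0.0779 tilt [-0. -0. -1.] shift [-0.2  0.3  0.3] spin 0.0001 grip 0.999 F [-0.3 -0.4 -0.2]
```

```bash
python3 -m crank '[{"dx":0,"dy":0,"dz":0,"spin":0},{"dx":0,"dy":0,"dz":0,"spin":0},{"dx":0,"dy":0,"dz":0,"spin":0},{"dx":0,"dy":0,"dz":0,"spin":0},{"dx":0,"dy":0,"dz":0,"spin":0},{"dx":0,"dy":0,"dz":0,"spin":0},{"dx":0,"dy":0,"dz":0,"spin":0},{"dx":0,"dy":0,"dz":0,"spin":0}]' 0 35;python3 -m crank '[{"dx":0,"dy":0,"dz":-15,"spin":0},{"dx":0,"dy":0,"dz":-30,"spin":0},{"dx":0,"dy":0,"dz":-30,"spin":0},{"dx":0,"dy":0,"dz":-30,"spin":0},{"dx":0,"dy":0,"dz":0,"spin":0},{"dx":0,"dy":0,"dz":0,"spin":0}]'; python3 - <<'E'
from h import *
go(.5465,.1003,.0768,-.078)
E
```

```text
t: 51.85
tool_pos: [0.517, 0.2986, 0.0721]
orientation: [0.999, -0.039, -0.0, -0.0]
ft_force: [-2.9, -1.0, 4.8]
grip_width: 0.645
t: 52.45
tool_pos: [0.5177, 0.2981, 0.1775]
orientation: [0.999, -0.039, 0.001, -0.0]
ft_force: [0.3, -0.7, -1.9]
grip_width: 0.647
t 52.45 tcp [0.5177 0.2981 0.1775] yaw -0.0785 tilt [ 0.002 -0.    -1.   ] shift [ 44.1 194.9 100.7] spin -0.0005 grip 0.647 F [ 0.3 -0.7 -1.9]
```

```bash
python3 -m crank '[{"dx":0,"dy":0,"dz":-40,"spin":0},{"dx":8,"dy":35,"dz":-10,"spin":0},{"dx":8,"dy":35,"dz":0,"spin":0},{"dx":8,"dy":35,"dz":0,"spin":0},{"dx":8,"dy":35,"dz":0,"spin":0},{"dx":7,"dy":30,"dz":0,"spin":0},{"dx":5,"dy":20,"dz":0,"spin":0},{"dx":0,"dy":5,"dz":0,"spin":0}]'|head -2;python3 -m crank '[{"dx":0,"dy":0,"dz":0,"spin":0},{"dx":0,"dy":0,"dz":0,"spin":0},{"dx":0,"dy":0,"dz":30,"spin":0},{"dx":0,"dy":0,"dz":20,"spin":0},{"dx":0,"dy":0,"dz":0,"spin":0},{"dx":0,"dy":0,"dz":0,"spin":0},{"dx":0,"dy":0,"dz":0,"spin":0},{"dx":0,"dy":0,"dz":0,"spin":0}]'; python3 - <<'E'
from h import *
go(.5465,.1003,.0768,-.078)
E
```

```text
t: 53.25
tool_pos: [0.5456, 0.0962, 0.2249]
t: 54.05
tool_pos: [0.5466, 0.1013, 0.1781]
orientation: [0.999, -0.039, 0.001, -0.0]
ft_force: [0.1, 0.5, -2.0]
grip_width: 0.648
t 54.05 tcp [0.5466 0.1013 0.1781] yaw -0.0774 tilt [ 0.002  0.    -1.   ] shift [ -0.2   1.1 101.3] spin 0.0006 grip 0.648 F [ 0.1  0.5 -2. ]
```

```bash
python3 -m crank '[{"dx":0,"dy":0.7,"dz":0,"spin":0},{"dx":0,"dy":0,"dz":25,"spin":0},{"dx":0,"dy":0,"dz":30,"spin":0},{"dx":0,"dy":0,"dz":25,"spin":0},{"dx":0,"dy":0,"dz":12,"spin":0},{"dx":0,"dy":0,"dz":0,"spin":0},{"dx":0,"dy":0,"dz":0,"spin":0},{"dx":0,"dy":0,"dz":0,"spin":0}]'|head -2;python3 -m crank '[{"dx":0,"dy":0,"dz":0,"spin":0},{"dx":0,"dy":0,"dz":0,"spin":0},{"dx":0,"dy":0,"dz":0,"spin":0},{"dx":0,"dy":0,"dz":0,"spin":0},{"dx":0,"dy":0,"dz":0,"spin":0},{"dx":0,"dy":0,"dz":0,"spin":0},{"dx":0,"dy":0,"dz":0,"spin":0},{"dx":0,"dy":0,"dz":0,"spin":0}]'; python3 - <<'E'
from h import *
go(.5465,.1003,.0768,-.078)
E
```

```text
t: 54.85
tool_pos: [0.5469, 0.1003, 0.0863]
t: 55.65
tool_pos: [0.5457, 0.0999, 0.0848]
orientation: [0.999, -0.039, -0.0, -0.0]
ft_force: [-0.1, 0.8, -1.9]
grip_width: 0.649
t 55.65 tcp [0.5457 0.0999 0.0848] yaw -0.0779 tilt [-0.  0. -1.] shift [ 0.7 -0.5  8. ] spin 0.0001 grip 0.649 F [-0.1  0.8 -1.9]
```

```bash
python3 -m crank '[{"dx":0.7,"dy":-0.4,"dz":3,"spin":0},{"dx":0,"dy":0,"dz":3,"spin":0},{"dx":0,"dy":0,"dz":0.8,"spin":0},{"dx":0,"dy":0,"dz":0,"spin":0},{"dx":0,"dy":0,"dz":0,"spin":0},{"dx":0,"dy":0,"dz":0,"spin":0},{"dx":0,"dy":0,"dz":0,"spin":0}]';python3 -m crank '[{"dx":0,"dy":0,"dz":1,"spin":0},{"dx":0,"dy":0,"dz":0,"spin":0},{"dx":0,"dy":0,"dz":0,"spin":0},{"dx":0,"dy":0,"dz":0,"spin":0}]'
```

```text
t: 56.35
tool_pos: [0.5466, 0.1002, 0.0781]
orientation: [0.999, -0.039, 0.0, -0.0]
ft_force: [0.0, -0.3, -1.9]
grip_width: 0.649
t: 56.75
tool_pos: [0.5466, 0.1002, 0.0771]
orientation: [0.999, -0.039, 0.0, -0.0]
ft_force: [0.1, -0.2, -1.1]
grip_width: 0.647
```

```bash
python3 -m crank '[{"dx":0,"dy":0,"dz":0.5,"spin":0},{"dx":0,"dy":0,"dz":0,"spin":0},{"dx":0,"dy":0,"dz":0,"spin":0},{"dx":0,"dy":0,"dz":0,"spin":0}]';python3 -m crank '[{"dx":0,"dy":0,"dz":0,"spin":0},{"dx":0,"dy":0,"dz":0,"spin":0},{"dx":0,"dy":0,"dz":0,"spin":0},{"dx":0,"dy":0,"dz":0,"spin":0},{"dx":0,"dy":0,"dz":0,"spin":0},{"dx":0,"dy":0,"dz":0,"spin":0}]' 100; python3 -m crank '[{"dx":0,"dy":0,"dz":-20,"spin":0},{"dx":0,"dy":0,"dz":-40,"spin":0},{"dx":0,"dy":0,"dz":-40,"spin":0},{"dx":0,"dy":0,"dz":-40,"spin":0},{"dx":0,"dy":0,"dz":-45,"spin":0},{"dx":0,"dy":20,"dz":-45,"spin":0},{"dx":0,"dy":15,"dz":0,"spin":0}]';python3 -m crank '[{"dx":0,"dy":0,"dz":0,"spin":0},{"dx":0,"dy":0,"dz":0,"spin":0},{"dx":0,"dy":0,"dz":0,"spin":0},{"dx":0,"dy":0,"dz":0,"spin":0}]'|head -2;  python3 - <<'E'
from h import *
p=shot("wrist","w15.png");s=shot("scene","s15.png");go(0,0,0,0)
for n in "blue_jar yellow_jar red_jar steel_tin".split():
  for q in (p,s):
    for a in arm.regions_of(q,n)[:1]:
        x,f=fit([(q,a["pixels"])],ray(q,a["xy"],.08)[:2],*D[n]);print(n,round(a["score"],2),a["xy"],np.round(x,4),round(f,3))
cv2.imwrite("pics/s15b.png",cv2.resize(s["color"][120:270,120:430],None,fx=2.5,fy=2.5,interpolation=2))
E
```

```text
t: 57.15
tool_pos: [0.5466, 0.1002, 0.077]
orientation: [0.999, -0.039, 0.0, 0.0]
ft_force: [-2.4, -1.1, 5.9]
grip_width: 0.65
t: 57.75
tool_pos: [0.5465, 0.1002, 0.0765]
orientation: [0.999, -0.039, 0.0, -0.0]
ft_force: [-0.4, -0.1, 0.3]
grip_width: 1.001
t: 58.45
tool_pos: [0.5468, 0.0668, 0.3128]
orientation: [0.999, -0.038, 0.005, -0.0]
ft_force: [0.7, 0.2, -0.7]
grip_width: 1.002
t: 58.85
tool_pos: [0.5431, 0.0663, 0.3056]
t 58.95 tcp [0.5433 0.0661 0.3059] yaw -0.0765 tilt [-0.001  0.001 -1.   ] shift [-536.3  107.6  306.5] spin -0.0765 grip 1.001 F [-0.7 -0.1 -0.3]
blue_jar 0.78 [261.2, 135.6] [0.5472 0.1002] 0.031
blue_jar 0.6 [304.6, 186.8] [0.5446 0.1002] 0.037
yellow_jar 0.59 [262.6, 194.8] [0.5451 0.0325] 0.084
yellow_jar 0.95 [277.4, 185.2] [0.5407 0.0334] 0.112
red_jar 0.65 [261.4, 250.1] [ 0.5365 -0.0357] 0.244
red_jar 0.73 [252.2, 185.7] [ 0.5301 -0.0355] 0.136
steel_tin 0.95 [262.9, 215.9] [ 0.5894 -0.0069] 0.083
```

View pics/w15.png

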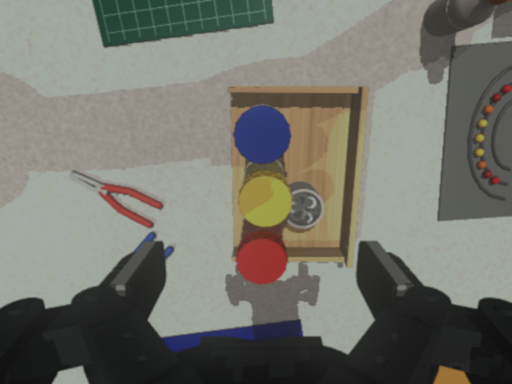

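View pics/s15b.png

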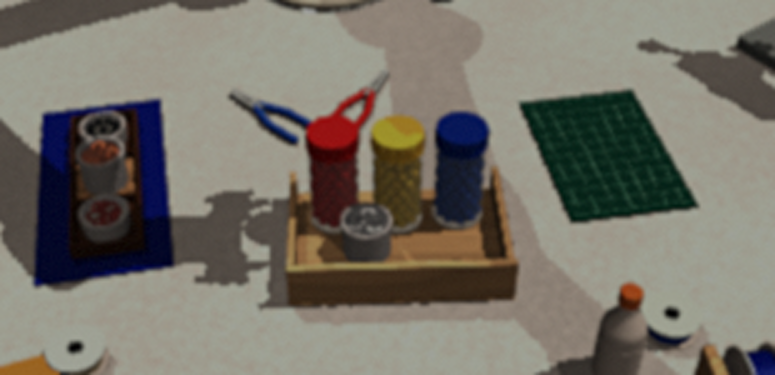

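```bash
python3 -c "
from plant import arm
print(arm.hand_in())"
```

```text
the job is handed in; nothing more can be done
None
```

The job is done and handed in at about 59 s. I moved the blue and yellow jars onto the green mat, set the copper tin upright on the cork pad in the empty tray compartment, then put yellow and blue back in their places.

**Jars:** The last wrist-camera fit put both within about 1 mm of their first measured positions:

| Jar | Measured at start (x, y in m) | Measured at end (x, y in m) |
|---|---|---|
| Blue | 0.547, 0.100 | 0.5472, 0.1002 |
| Yellow | 0.5445, 0.032 | 0.5451, 0.0325 |

**Left in place:** I saw no movement of the red jar (about 0.536, -0.035 both times). The steel tin and the two low tins looked in place in the last pictures, but I did not re-measure the low tins at the end.

**Copper tin:** The pictures show it standing clear of the walls and about centred on the pad. The scene-camera fit put it at 0.442, -0.296.

**Disagreement:** The scene camera reads 3–6 mm lower in x than the wrist camera throughout. It did so for things that had not moved, so I treated it as a calibration offset. The wrist camera no longer found the steel tin in the final view, because the yellow jar partly hides it; the scene camera did.

**Forces:** Wrist-force readings stayed around 6 N or less at every check.

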